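# Fit the port disk and screw ring to a media bottle

## Robot

A 7-joint arm with a two-finger parallel gripper is mounted at the origin on the work surface. World frame = base frame: x ahead of the robot, y to its left, z up, the work surface at z = 0. Lengths are in m, angles in rad, forces in N, time in s.
With the tool pointing down it reaches from about 0.4 to 0.875 m from the base axis. Payload 19.3 kg.
Tool frame: the origin (TCP) lies midway between the tips of the shut fingers; the grasp point (between the pads) lies 19 mm behind it (bot.grip_depth is the distance from the TCP to the grasp point, in m); z points along the fingers, y is the direction in which the jaws open and shut (so a half turn about z gives the same grasp; the last joint's range is limited). The gripper opens to 85 mm and grips with 20 to 120 N. Pads are 22 mm wide; open, the fingers measure 114 mm over their backs; the gripper's body (76 mm by 85 mm) begins 54 mm behind the grasp point. The pads swing forward as they close: fully open they stand 13 mm farther back than shut.
Start: joints at [1.171, 0.521, -0.036, 1.599, 0.021, 1.021, -0.113], TCP at [0.202, -0.591, 0.231] pointing down, gripper open.
Joint ranges: [-2.91, 2.91], [-0.3, 2.13], [-1.5, 1.42], [0.17, 2.43], [-1.26, 4.41], [0.16, 1.93], [-2.52, 2.52]. Speed limits (rad/s): [1.89, 1.89, 2.39, 2.39, 3.01, 3.01, 3.01].

## Interface

Orientations are given as a 3x3 rotation matrix whose columns are the frame's x, y, z axes.
In Python, from rig import telemetry, vision, ticket, spotter, bot gives the robot as it stands.
- The arm moves only by the tool carry_out, never from a script. Its argument "commands" is a list of rows, each an object with "rot": the turn, a rotation vector about the world's x, y, z in degrees, a list of three; "linear": the shift along the world's x, y, z in mm, a list of three; "jaw": the opening, from -1 (shut) to 1 (fully open). In form: [{"rot": [ax, ay, az], "linear": [dx, dy, dz], "jaw": jaw}, ...]. A call has 1 to 8 rows; each row is the pose to reach, as a shift and turn from the pose commanded when the call began; what a row does not reach only later rows make up. A row lasts 1/8 s, in which the tool goes at most 62.5 mm and 10.7 degrees, less where a joint would pass 70% of its speed; a pose out of reach is approached as far as the arm can. A call with a gripper value outside its range is refused whole. The fingers move at their own pace and stop on an object; "grip_force" is the grip in N (left out, the last holds). Time passes only in rows, so rows that repeat a pose let the fingers close. It gives the time, the measured TCP pose, the force and the opening at its end, in the units of the state.
- telemetry.state(): the state, without advancing time (a new reading comes with each control period).
- vision.read_camera(name): name is "scene" or "top" or "wrist"; returns the picture (420x560x3 uint8, red, green, blue); there is no depth.
- vision.camera_info(name): a dict with "fx", "fy", "cx", "cy" (pixels), "position" and "attitude" of the camera in the world. Camera axes: x right, y down, z forward; pixel columns grow to the right and rows downward; lengths in m; the calibration is good to about 2 mm. A picture is of the moment at which its call begins: read the wrist's pose just before it. camera_info takes no time and is no camera call; for the wrist camera it gives the pose at the moment of the call.
- ticket.finish_job(): hands the job in, once; it reports no verdict.
Trained networks look in the newest picture that a camera, given by its name, has taken for a name from the list of things; names that differ only in an ending like _2 or _b are one class to them, and where a whole thing is asked for, a point or a joint stands for the part that bears it (a point fixed in the world has none). Each returns a list of dicts, best first, with "confidence" (0 to 1); they miss things now and then, are a little off and sometimes report something else, mostly with a low value. They report only what shows in the picture. A call takes as long as a camera call. They do not tell look-alikes from the thing itself.
- spotter.masks_of(camera, target): "region" (420x560 bool, what is visible of it) and "centre" ([row, column] in pixels, amid what is visible of it).
The state is a dict: "clock": time; "q": joint angles; "qd": joint speeds; "effort": joint torques, N m; "tool_pos": TCP position; "eef_rot": TCP orientation; "wrist_force": force on the tool from outside, world axes, zero at the start; "moment": the same for the moment, N m; "finger_gap": opening from 0.0 (shut) to 1.0 (fully open).
Only numpy, scipy, OpenCV 4.12 (cv2) and the standard library are available. Lean on these libraries where they do the work, as an engineer would, in place of code of your own. Each camera call takes 0.05 s, during which the arm holds its last target.

## Task

Close the amber bottle with its two-part port cap: first seat the blue port disk fully home in the open mouth and let go of it, then put the red ring over it and screw the ring down clockwise until it clamps the disk hand-tight, without forcing the glass or crushing the seal. Leave the capped bottle, the tube rack and the beaker where they stand.

Things in the scene. Friction and masses are not known exactly. Their poses are not given: they have to be found in the camera images.
- holder: Bottle holder, fixed to the bench: dark steel plate 130 x 130 x 12 mm with a grey cup (82 mm across, 52 mm high) clamping an amber glass bottle upright (70 mm across, straight neck from 126 mm above the bench up). Origin: centre of the plate's underside. The bottle turns in it only above about 2 N m. Which way the thread starts face varies and does not follow this pose.
- mouth (a point): Centre of the bottle's mouth at rim level, 150 mm above the bench. Bore 30 mm across, 24 mm deep; neck 37 mm outside. The disk may not load the rim with more than 45 N, nor the ring the neck and thread with more than 80 N.
- thread (a point): Neck axis, 8 mm below the rim. Right-hand quick thread in three equal lengths 120 deg apart, ridges 3 mm thick, 46 mm across outside, lead 14 mm a turn: each runs 88 deg clockwise (from above), its top falling from 2 to 5.4 mm below the rim. 32 deg gaps between them let the ring's lugs pass straight down.
- disk: Blue port disk, about 35 g, upright. Origin: centre of its underside, z up the axis. Spigot 28 mm across, 9 mm long, 2 mm chamfer at the foot; flange above it 35 mm across, 5 mm thick, bevelled on top, with an orange silicone seal beneath. Seated, the seal lies on the rim and the origin is 9 mm below it. The seal gives 1 mm per 35 N.
- disk_seat (a point): Centre of the underside of the disk's seal, 9 mm above the disk's origin; at the mouth's centre when home.
- disk_port (a point): Top of the disk's round port, 40 mm above the disk's origin. The port is 12 mm across and stands 26 mm above the flange (up to 16 mm across in its lowest 3 mm): hold the disk by it, from above.
- ring: Red screw ring, about 40 g, open side down. Origin: centre of its underside, z up. 55 mm across (56 over ribs), 24 mm high, bore 49 mm, bevelled to 53 at the open edge. Three lugs 3 mm thick, 5 mm wide reach in to 39.6 mm across, centres 8.2 mm above the origin, at its own +x and every 120 deg. Lying on the ridges its origin is 9 to 12 mm below the rim; lugs in the gaps, 16 mm.
- ring_top (a point): Centre of the ring's top, 24 mm above its origin: a 3 mm web with a 24 mm hole for the port. With the lugs in the gaps the ring turns clockwise 40 to 60 deg freely, then bites: it sinks with the thread and squeezes the seal, 40 to 70 N per rad. Hand-tight is 12 to 32 N, 0.3 to 0.8 mm of sinking, 15 to 30 deg past the bite; over 40 N crushes the seal. It holds by itself.
- reagent: Bystander: capped clear bottle, 70 mm across, 130 mm high, loose. Origin under its centre.
- tube_rack: Bystander: green tube rack 70 x 150 mm, 53 mm high with its tubes, loose. Origin under its centre.
- beaker: Bystander: clear beaker, 66 mm across, 85 mm high, loose. Origin under its centre.
Not all that is in view belongs to the job. Of the things that look like the ring, take the one that is farthest to the robot's left at the start.

How it is judged:
On the way, in this order (a step that is already met when the one before it is completed fails the run):
1. the port disk sits home in the bare mouth, flange flat on the rim, let go, with the ring still aside (horizontal distance between disk_seat and mouth below 0.003 m and z of disk_seat in the frame of mouth between -0.0025 and 0.0015 m and angle between disk's own z axis and vertical below 0.07 rad and contact force between the fingers and disk below 0.2 N and horizontal distance between ring and mouth above 0.06 m), for 0.2 s.
2. the ring has gone down over the seated disk, lugs past the thread starts (horizontal distance between each of disk_seat, ring and mouth below 0.003 m and z of disk_seat in the frame of mouth between -0.0025 and 0.0015 m and angle between each of disk, ring's own z axis and vertical below 0.07 rad and z of ring in the frame of mouth below -0.015 m), for 0.1 s.
At the end, for the whole second after the job is handed in: disk home in the mouth (3 mm off centre at most, flange on the rim, level within 4 deg); ring on the thread over it (3 mm, 4 deg, underside 15 mm or more below the rim) and pressing on the disk by itself with 8 to 40 N; both at rest (all of step 2 and contact force between ring and disk between 8 and 40 N and linear speed of each of ring, disk below 0.01 m/s); the robot touches nothing.
It fails at once if the disk is pressed on the bottle with more than 45 N (contact force between disk and holder above 45 N).
It fails at once if the ring is forced on the bottle's neck or thread with more than 80 N (contact force between ring and holder above 80 N).
It fails at once if the seal is crushed: the ring clamps the disk with more than 40 N (contact force between ring and disk above 40 N).
It fails at once if the capped bottle, the tube rack or the beaker is moved by more than 15 mm (distance of any of reagent, tube_rack, beaker from where it was at the start of the episode above 0.015 m).
It also fails if it takes over 72 s, if anything falls off the work surface, if the arm or the gripper's body presses on something with over 40 N, if the wrist force passes 120 N, or if a joint passes its speed limit or range.

## Working session

There is one attempt and no reset: what is moved stays moved. The work goes in short steps, Python scripts to look and compute and a tool call to move; the robot and the scene stay as the last step left them, time stands still between calls to the robot, and variables do not carry over. Pictures are saved under pics/ and viewed, and the job is handed in when it is done.

Besides the shell and the picture viewer there is one more tool, called in YAML: its name, and indented under it one key for each argument. carry_out: Moves the arm, as the interface text tells. Its arguments: {"type":"object","properties":{"commands":{"type":"array"},"grip_force":{"type":"number"}},"required":["commands"]}

```bash
ls; mkdir -p pics
python3 - <<'E'
from rig import telemetry, vision, ticket, spotter, bot
import cv2,numpy as np
s=telemetry.state();print(s['clock'],s['tool_pos'],s['eef_rot'],s['finger_gap'],s['wrist_force'])
for n in ["scene","top"]:
    im=vision.read_camera(n);cv2.imwrite(f'pics/{n}0.png',im[:,:,::-1]);np.save(f'pics/{n}0.npy',im)
    print(n,vision.camera_info(n))
print(vision.camera_info("wrist"))
print(bot.grip_depth,[a for a in dir(bot) if a[0]!='_'])
E
```

```text
pics
0.0 [ 0.20225152 -0.59100009  0.23072691] [[ 9.46120556e-01  3.23814254e-01 -4.70959311e-04]
 [ 3.23814583e-01 -9.46119935e-01  1.08815807e-03]
 [-9.32228990e-05 -1.18203221e-03 -9.99999297e-01]] 0.999614744210926 [-0.55391304 -0.03099157 -0.18331214]
scene {'fx': 404.102577677596, 'fy': 404.102577677596, 'cx': 281.6834158077306, 'cy': 207.42201717820748, 'position': array([1.06977112, 0.2741478 , 0.69355423]), 'attitude': array([[-5.23106193e-01,  6.12907511e-01, -5.92202916e-01],
       [ 8.52267115e-01,  3.75520799e-01, -3.64177010e-01],
       [-8.22312614e-04, -6.95218320e-01, -7.18798171e-01]])}
top {'fx': 529.9256123339164, 'fy': 529.9256123339164, 'cx': 284.653398564497, 'cy': 214.47209538912844, 'position': array([ 0.4729221 , -0.04143785,  1.34069229]), 'attitude': array([[ 0.0274177 , -0.99254833,  0.11872693],
       [-0.99961451, -0.02774269, -0.00108514],
       [ 0.00437086, -0.11865141, -0.99292635]])}
{'fx': 334.35746040319015, 'fy': 334.35746040319015, 'cx': 281.36121900693087, 'cy': 204.32675869596028, 'position': array([ 0.28008616, -0.56554803,  0.37353174]), 'attitude': array([[ 3.24475043e-01, -8.95824154e-01, -3.03669280e-01],
       [-9.45894091e-01, -3.07489764e-01, -1.03607016e-01],
       [-5.61527334e-04,  3.20856869e-01, -9.47127528e-01]])}
0.0187 ['MotionError', 'grip_depth']
```

View pics/scene0.png

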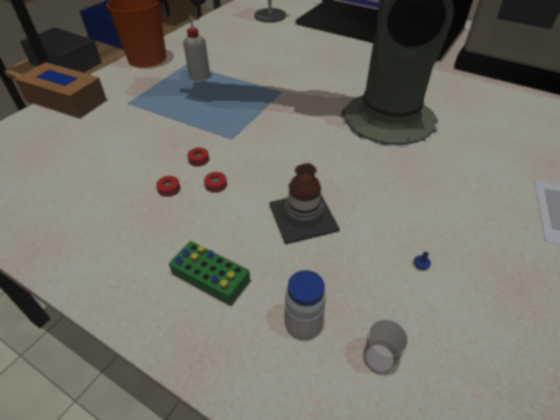

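View pics/top0.png

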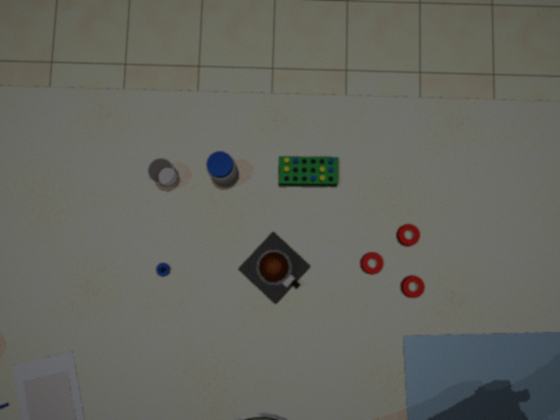

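The top picture has x up and y to the left. There are three red rings, at (col,row) (408,235), (372,263) and (413,286). The one farthest to the robot's left has the smallest column, so it should be (372,263). The disk is at (163,269) and the bottle at (274,266).

```bash
cat > h.py <<'E'
from rig import telemetry, vision, ticket, spotter, bot
import cv2,numpy as np
def ray(info,u,v):
    d=np.array([(u-info['cx'])/info['fx'],(v-info['cy'])/info['fy'],1.]);return np.asarray(info['position']),np.asarray(info['attitude'])@d
def onz(info,u,v,z):
    p,d=ray(info,u,v);return p+d*(z-p[2])/d[2]
def proj(info,P):
    c=np.asarray(info['attitude']).T@(np.asarray(P)-info['position']);return np.array([info['fx']*c[0]/c[2]+info['cx'],info['fy']*c[1]/c[2]+info['cy']])
E
python3 - <<'E'
from h import *
info=vision.camera_info('top')
im=vision.read_camera('top')
for t,z in [('ring',.024),('disk',.012),('holder',.006),('reagent',.13),('tube_rack',.05),('beaker',.085)]:
    for r in spotter.masks_of('top',t):
        m=r['region'];ys,xs=np.nonzero(m)
        c=r['centre'];(cx,cy),rad=cv2.minEnclosingCircle(np.stack([xs,ys],1).astype(np.float32))
        print(t,round(r['confidence'],2),np.round(c,1),m.sum(),'circ',round(cx,1),round(cy,1),round(rad,1),np.round(onz(info,cx,cy,z),4))
a=cv2.resize(im[215:305,345:440],None,fx=6,fy=6,interpolation=cv2.INTER_CUBIC)
b=cv2.resize(im[225:315,130:180],None,fx=4,fy=6,interpolation=cv2.INTER_CUBIC)
cv2.imwrite('pics/crop0.png',np.hstack([a,b])[:,:,::-1])
E
```

```text
ring 0.65 [235.4 404.2] 333 circ 407.5 234.5 11.6 [ 0.5886 -0.3505  0.024 ]
ring 0.59 [261.3 374. ] 406 circ 370.9 262.8 12.2 [ 0.5157 -0.2598  0.024 ]
ring 0.57 [283.6 406.2] 379 circ 412.0 286.3 12.0 [ 0.4608 -0.3617  0.024 ]
ring 0.49 [269.6 161.8] 144 circ 162.1 269.3 6.8 [0.4855 0.2558 0.024 ]
disk 0.65 [270.2 162.3] 155 circ 162.5 269.2 6.9 [0.4859 0.2576 0.012 ]
holder 0.71 [268.9 273.3] 2754 circ 273.5 267.5 35.6 [ 0.4979 -0.0187  0.006 ]
reagent 0.58 [169.2 222.7] 903 circ 222.5 168.5 19.0 [0.7212 0.1046 0.13  ]
tube_rack 0.64 [169.5 310.4] 1763 circ 308.0 171.7 32.1 [ 0.7356 -0.0977  0.05  ]
beaker 0.81 [174.2 164.2] 694 circ 162.5 173.0 16.2 [0.7153 0.2538 0.085 ]
```

View pics/crop0.png

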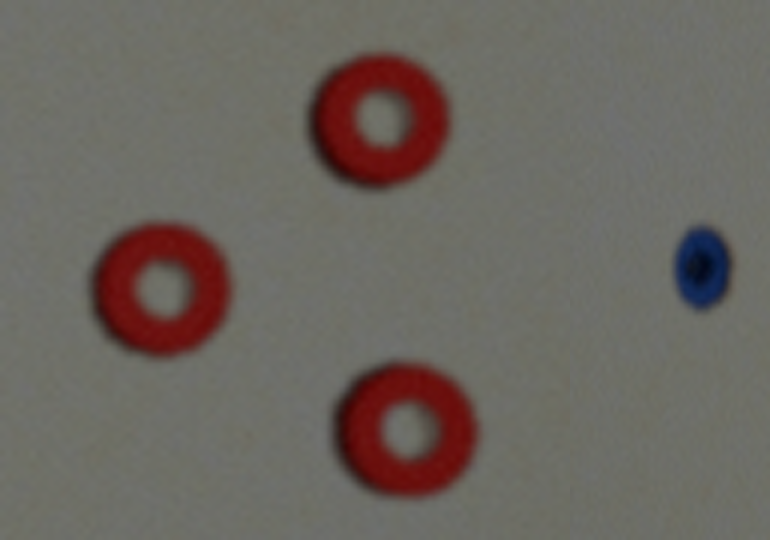

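The leftmost ring, at (372,263) and about (0.516, -0.260), is the target. The crop shows it left of the two look-alikes. I'll fly over it, then the bottle, then the disk, taking wrist views along the way.

carry_out:
  commands:
    - {"rot": [0, 0, 0], "linear": [40, 45, 10], "jaw": 1}
    - {"rot": [0, 0, 0], "linear": [80, 85, 20], "jaw": 1}
    - {"rot": [0, 0, 0], "linear": [120, 125, 20], "jaw": 1}
    - {"rot": [0, 0, 0], "linear": [165, 170, 20], "jaw": 1}
    - {"rot": [0, 0, 0], "linear": [210, 210, 20], "jaw": 1}
    - {"rot": [0, 0, 0], "linear": [255, 255, 20], "jaw": 1}
    - {"rot": [0, 0, 0], "linear": [300, 300, 20], "jaw": 1}
    - {"rot": [0, 0, 0], "linear": [328, 331, 20], "jaw": 1}

```text
clock: 1.45
tool_pos: [0.5322, -0.2578, 0.2513]
eef_rot: [[0.945, 0.326, 0.0], [0.326, -0.945, 0.0], [0.001, -0.0, -1.0]]
wrist_force: [-0.1, -0.2, 0.3]
finger_gap: 0.995
```

```bash
cat >> h.py <<'E'
def snap(cam,name):
    info=vision.camera_info(cam);im=vision.read_camera(cam)
    cv2.imwrite(f'pics/{name}.png',im[:,:,::-1]);return info,im
def st():
    s=telemetry.state();R=np.array(s['eef_rot'])
    print('t',round(s['clock'],2),'tcp',np.round(s['tool_pos'],4),'yaw',round(np.degrees(np.arctan2(R[1,0],R[0,0])),2),'tilt',np.round(R[:2,2],4),'F',np.round(s['wrist_force'],2),'M',np.round(s['moment'],2),'gap',round(s['finger_gap'],3),'q',np.round(s['q'],2));return s
E
python3 - <<'E'
from h import *
st();info,im=snap('wrist','w1')
for r in spotter.masks_of('wrist','ring'):
    c=r['centre'];print(r['confidence'],np.round(c,1),r['region'].sum(),np.round(onz(info,c[1],c[0],.024),4))
E
```

```text
t 1.45 tcp [ 0.5322 -0.2578  0.2513] yaw 19.01 tilt [0.0005 0.0004] F [-0.14 -0.17  0.28] M [-0.05  0.02 -0.03] gap 0.995 q [ 0.46  0.45 -0.15  1.66  0.08  1.03 -0.96]
0.71 [175.6 281.2] 1557 [ 0.5241 -0.2616  0.024 ]
0.57 [136.6 372.5] 1767 [ 0.598  -0.3417  0.024 ]
```

View pics/w1.png

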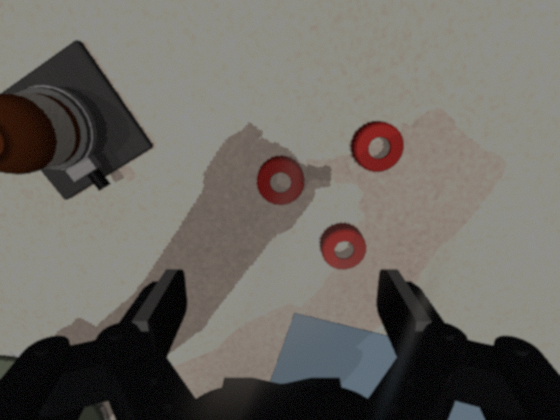

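The wrist view shows the target ring at about (281,181), a look-alike at (377,146) and another at (343,246). The bottle is at the far left. Next I'll look at the mouth.

carry_out:
  commands:
    - {"rot": [0, 0, 8], "linear": [-7, 45, 0], "jaw": 1}
    - {"rot": [0, 0, 16], "linear": [-14, 95, 0], "jaw": 1}
    - {"rot": [0, 0, 24], "linear": [-21, 145, 0], "jaw": 1}
    - {"rot": [0, 0, 32], "linear": [-28, 195, 0], "jaw": 1}
    - {"rot": [0, 0, 40], "linear": [-34, 239, -10], "jaw": 1}
    - {"rot": [0, 0, 40], "linear": [-34, 239, -40], "jaw": 1}
    - {"rot": [0, 0, 40], "linear": [-34, 239, -40], "jaw": 1}

```text
clock: 2.42
tool_pos: [0.4953, -0.0218, 0.2102]
eef_rot: [[0.517, 0.856, -0.003], [0.856, -0.517, -0.0], [-0.002, -0.002, -1.0]]
wrist_force: [0.6, -0.1, 0.9]
finger_gap: 0.999
```

Run:
```python
from h import *
st();info,im=snap('wrist','w2');print(info['position'],info['attitude'])
for t in ['holder']:
  for r in spotter.masks_of('wrist',t):
    c=r['centre'];print(t,r['confidence'],np.round(c,1),r['region'].sum())
np.save('pics/w2.npy',im)
u=proj(info,[.498,-.019,.15]);print(u)
x0,y0=[int(v) for v in u];c=im[max(0,y0-75):y0+75,max(0,x0-100):x0+100]
cv2.imwrite('pics/w2c.png',cv2.resize(c,None,fx=4,fy=4,interpolation=cv2.INTER_CUBIC)[:,:,::-1])
```

```text
t 2.42 tcp [ 0.4953 -0.0218  0.2102] yaw 58.88 tilt [-0.0029 -0.0002] F [ 0.56 -0.14  0.95] M [-0.02  0.02  0.  ] gap 0.999 q [ 0.23  0.37 -0.38  1.94  0.17  0.87 -0.79]
[0.53808324 0.04780789 0.35280129] [[ 0.85646775 -0.48797864 -0.16834438]
 [-0.51619554 -0.81106793 -0.27515627]
 [-0.00226834  0.32256109 -0.94654593]]
holder 0.63 [168.2 284.3] 16066
[282.3098891  217.15591658]
```

View pics/w2c.png

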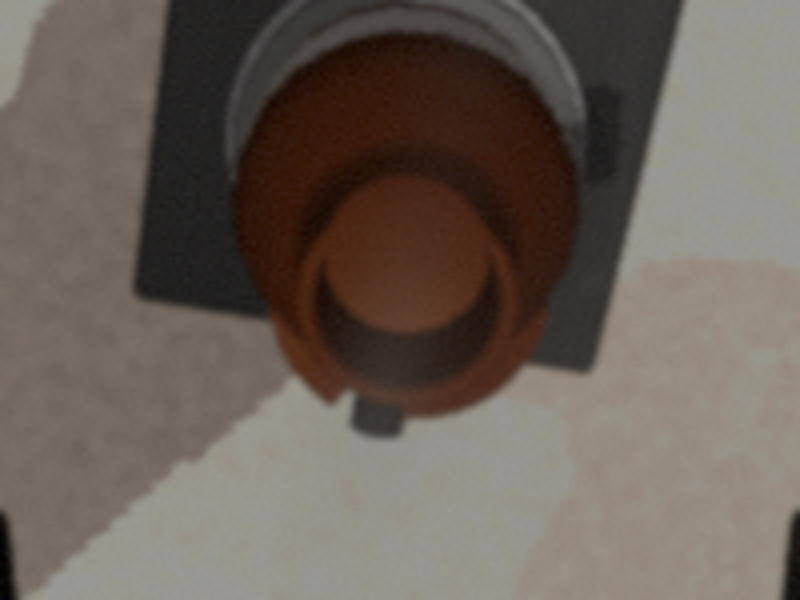

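View pics/w2.png

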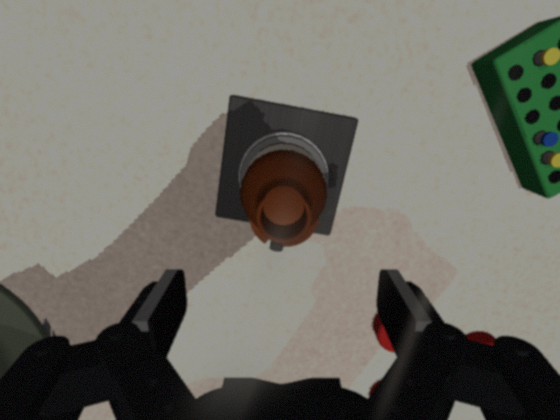

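```bash
cat >> h.py <<'E'
def circ(info,c,r,z,n=360):
    a=np.radians(np.arange(n)*360/n);return np.array([proj(info,[c[0]+r*np.cos(t),c[1]+r*np.sin(t),z]) for t in a])
def overlay(info,im,c,circles,name,S=7,w=56,h=42,ticks=True,tickr=.026,zt=.147,gamma=.6,pt=None):
    u=proj(info,pt if pt is not None else [c[0],c[1],.148]);x0,y0=int(u[0])-w,int(u[1])-h
    x0=max(0,x0);y0=max(0,y0)
    k=im[y0:y0+2*h,x0:x0+2*w]; k=(255*(k/255.)**gamma).astype(np.uint8)
    k=cv2.resize(k,None,fx=S,fy=S,interpolation=cv2.INTER_CUBIC)[:,:,::-1].copy()
    f=lambda p:(int((p[0]-x0+.5)*S),int((p[1]-y0+.5)*S))
    for r,z,col in circles:
        for p in circ(info,c,r,z,180)[::2]: cv2.circle(k,f(p),1,col,-1)
    if ticks:
        for a in range(0,360,30):
            p=proj(info,[c[0]+tickr*np.cos(np.radians(a)),c[1]+tickr*np.sin(np.radians(a)),zt]);cv2.putText(k,str(a),f(p),0,.45,(255,255,255),1)
    cv2.imwrite(f'pics/{name}.png',k)
E
cat > fit.py <<'E'
from h import *
from scipy.optimize import minimize
E
python3 - <<'E'
from h import *
im=np.load('pics/w2.npy')
info=vision.camera_info('wrist')
G=(0,255,0);Y=(0,255,255);B=(255,0,0)
overlay(info,im,[.498,-.019],[(.015,.15,G),(.0185,.15,Y),(.023,.146,B)],'w2o')
E
```

```text
(no output)
```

View pics/w2o.png

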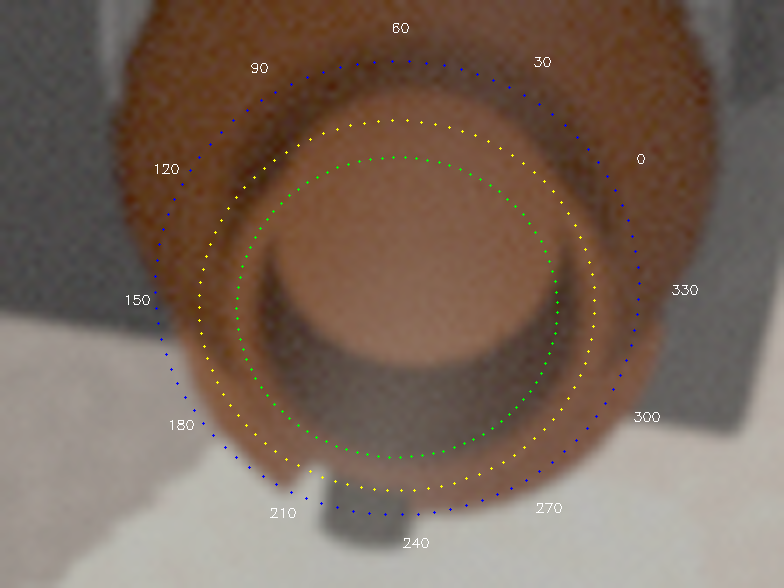

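Run:
```python
from h import *
im=np.load('pics/w2.npy');info=vision.camera_info('wrist')
G=(0,255,0);Y=(0,255,255);B=(255,0,0)
c=[.4996,-.0203]
overlay(info,im,c,[(.015,.15,G),(.0185,.15,Y),(.023,.148,B)],'w2p',zt=.148,tickr=.023)
u=proj(info,[.498,-.019,.148]);x0,y0=int(u[0])-56,int(u[1])-42
for px in [(300,486),(288,490)]:
    p=onz(info,px[0]/7+x0-.5,px[1]/7+y0-.5,.148)-np.array([*c,.148]);print(np.degrees(np.arctan2(p[1],p[0]))%360,np.hypot(p[0],p[1]))
```

```text
207.2174627261734 0.02190065061807087
205.28285549484076 0.02288990158182076
```

View pics/w2p.png

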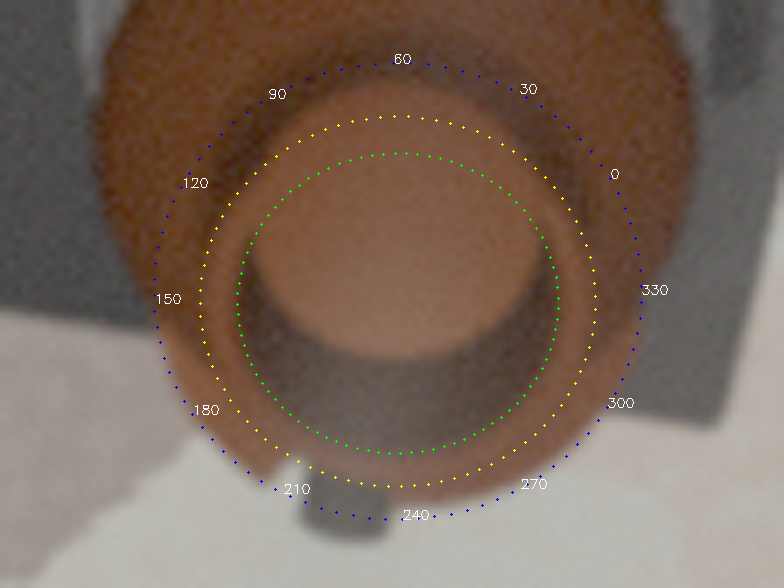

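The mouth fits at about (0.4996, -0.0203). A sharp thread start edge at about 206° puts the gap at 206–238°, centred on roughly 222°, 342° and 102°. Next, the disk.

carry_out:
  commands:
    - {"rot": [0, 0, 0], "linear": [-2, 50, 20], "jaw": 1}
    - {"rot": [0, 0, 0], "linear": [-4, 100, 10], "jaw": 1}
    - {"rot": [0, 0, 0], "linear": [-6, 155, -10], "jaw": 1}
    - {"rot": [0, 0, 0], "linear": [-8, 210, -40], "jaw": 1}
    - {"rot": [0, 0, 0], "linear": [-10, 260, -70], "jaw": 1}
    - {"rot": [0, 0, 0], "linear": [-10, 279, -90], "jaw": 1}
    - {"rot": [0, 0, 0], "linear": [-10, 279, -90], "jaw": 1}

```text
clock: 3.4
tool_pos: [0.4862, 0.2584, 0.121]
eef_rot: [[0.516, 0.857, -0.001], [0.857, -0.516, -0.0], [-0.001, -0.001, -1.0]]
wrist_force: [-0.4, -0.5, 0.2]
finger_gap: 0.997
```

Run:
```python
from h import *
st();info,im=snap('wrist','w3');np.save('pics/w3.npy',im)
for r in spotter.masks_of('wrist','disk'):
    c=r['centre'];print(r['confidence'],np.round(c,1),r['region'].sum(),onz(info,c[1],c[0],.012))
G=(0,255,0);Y=(0,255,255)
c=[.486,.2576]
overlay(info,im,c,[(.0175,.011,G),(.006,.040,Y)],'w3o',zt=.01,tickr=.022,pt=[*c,.02],S=5,w=75,h=58)
```

```text
t 3.4 tcp [0.4862 0.2584 0.121 ] yaw 58.96 tilt [-0.001  -0.0003] F [-0.38 -0.5   0.2 ] M [-0.04 -0.01  0.06] gap 0.997 q [-0.31  0.58 -0.4   1.88  0.31  0.75 -1.42]
0.57 [200.4 281.9] 1338 [0.48649573 0.25744474 0.012     ]
```

View pics/w3o.png

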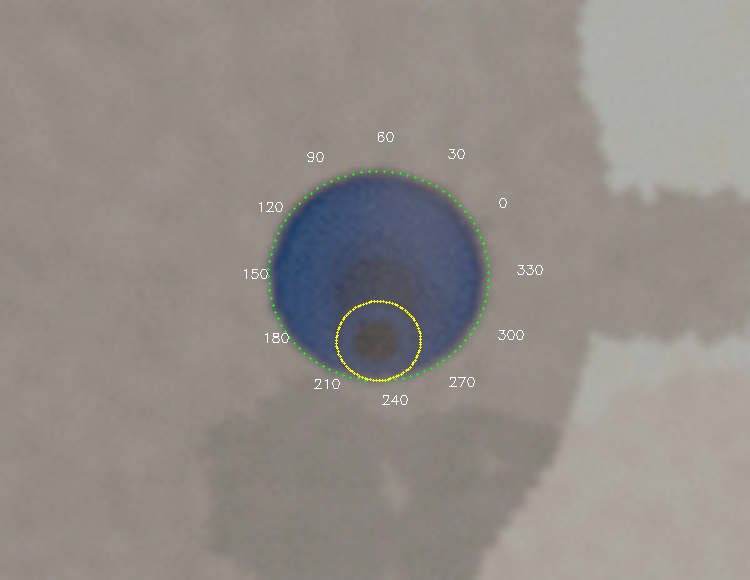

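View pics/w3.png

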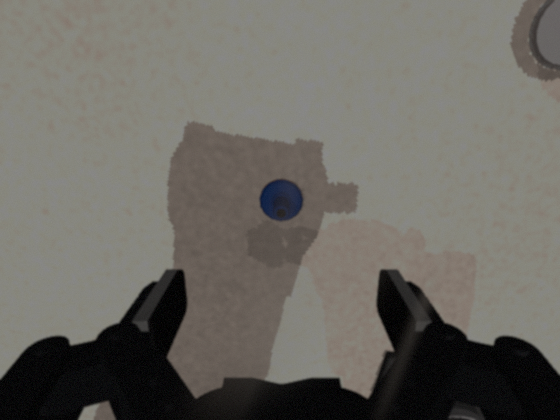

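The disk overlay matches to within about 0.5 mm at (0.486, 0.2575), upright. Grasping it now.

carry_out:
  commands:
    - {"rot": [0, 0, 0], "linear": [0, -1, -40], "jaw": 0.2}
    - {"rot": [0, 0, 0], "linear": [0, -1, -80], "jaw": -0.2}
    - {"rot": [0, 0, 0], "linear": [0, -1, -100], "jaw": -0.3}
    - {"rot": [0, 0, 0], "linear": [0, -1, -100], "jaw": -0.4}
    - {"rot": [0, 0, 0], "linear": [0, -1, -100], "jaw": -1}
    - {"rot": [0, 0, 0], "linear": [0, -1, -100], "jaw": -1}
    - {"rot": [0, 0, 0], "linear": [0, -1, -100], "jaw": -1}
    - {"rot": [0, 0, 0], "linear": [0, -1, -100], "jaw": -1}
  grip_force: 25

```text
clock: 4.5
tool_pos: [0.4872, 0.2567, 0.0225]
eef_rot: [[0.517, 0.856, 0.002], [0.856, -0.517, 0.0], [0.001, 0.001, -1.0]]
wrist_force: [-1.8, -1.9, 11.1]
finger_gap: 0.122
```

Run:
```python
from h import *
st();info,im=snap('wrist','w4');np.save('pics/w4.npy',im)
```

```text
t 4.5 tcp [0.4872 0.2567 0.0225] yaw 58.87 tilt [0.0017 0.0004] F [-1.82 -1.95 11.06] M [-0.49  0.07 -0.03] gap 0.122 q [-0.36  0.73 -0.32  1.92  0.41  0.55 -1.5 ]
```

View pics/w4.png

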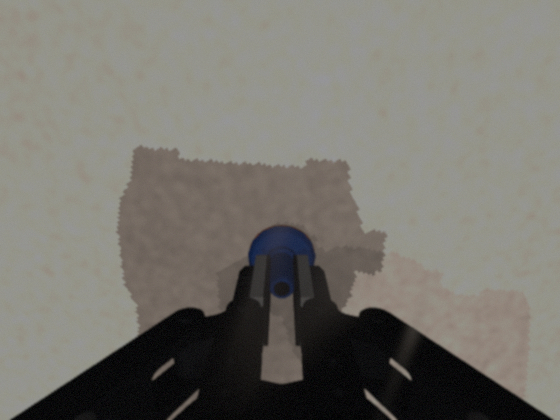

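carry_out:
  commands:
    - {"rot": [0, 0, 0], "linear": [0, 0, 30], "jaw": -1}
    - {"rot": [0, 0, 0], "linear": [0, 0, 80], "jaw": -1}
    - {"rot": [0, 0, 0], "linear": [2, -40, 130], "jaw": -1}
    - {"rot": [0, 0, 0], "linear": [5, -90, 170], "jaw": -1}
    - {"rot": [0, 0, 0], "linear": [8, -140, 180], "jaw": -1}
    - {"rot": [0, 0, 0], "linear": [11, -190, 180], "jaw": -1}
    - {"rot": [0, 0, 0], "linear": [13, -240, 180], "jaw": -1}
    - {"rot": [0, 0, 0], "linear": [13, -277, 180], "jaw": -1}

```text
clock: 5.55
tool_pos: [0.4993, -0.0226, 0.202]
eef_rot: [[0.518, 0.855, 0.001], [0.855, -0.518, -0.001], [0.0, 0.001, -1.0]]
wrist_force: [0.8, 0.9, -0.3]
finger_gap: 0.123
```

carry_out:
  commands:
    - {"rot": [0, 0, 0], "linear": [0, 0, 0], "jaw": -1}
    - {"rot": [0, 0, 0], "linear": [0, 0, 0], "jaw": -1}

```text
clock: 5.8
tool_pos: [0.4994, -0.0197, 0.2017]
eef_rot: [[0.516, 0.856, 0.001], [0.856, -0.516, 0.0], [0.001, 0.0, -1.0]]
wrist_force: [0.2, 0.4, -1.2]
finger_gap: 0.124
```

Run:
```python
from h import *
s=st();info,im=snap('wrist','w5');np.save('pics/w5.npy',im)
t=s['tool_pos'];zb=t[2]-.0225
G=(0,255,0);Y=(0,255,255);B=(255,0,0);R=(0,0,255)
overlay(info,im,[.4996,-.0203],[(.0185,.15,G),(.035,.105,B)],'w5o',zt=.148,tickr=.023,S=5,w=75,h=58,pt=[*t[:2],.16])
overlay(info,im,t[:2],[(.0175,zb+.010,Y),(.006,zb+.04,R)],'w5p',ticks=False,S=5,w=75,h=58,pt=[*t[:2],.16])
i2,m2=snap('scene','s5')
u=proj(i2,[.5,-.02,.17]);x,y=map(int,u);cv2.imwrite('pics/s5c.png',cv2.resize(m2[y-50:y+50,x-60:x+60],None,fx=6,fy=6,interpolation=cv2.INTER_CUBIC)[:,:,::-1])
```

```text
t 5.8 tcp [ 0.4994 -0.0197  0.2017] yaw 58.91 tilt [0.0006 0.0002] F [ 0.19  0.37 -1.21] M [-0.    0.02  0.  ] gap 0.124 q [ 0.24  0.39 -0.41  1.94  0.2   0.86 -0.82]
```

View pics/w5o.png

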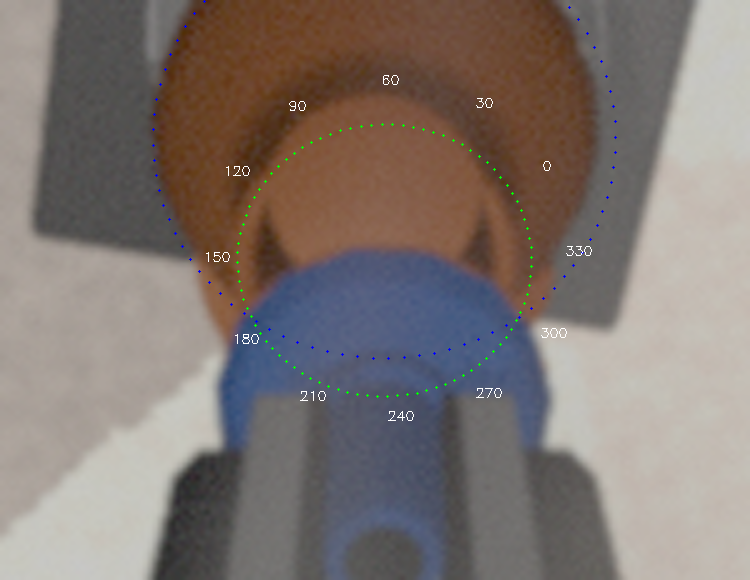

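View pics/w5p.png

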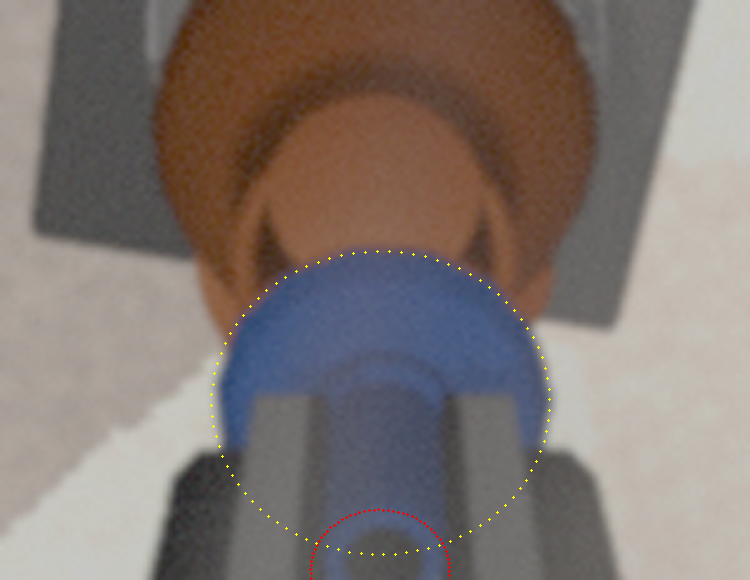

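View pics/s5c.png

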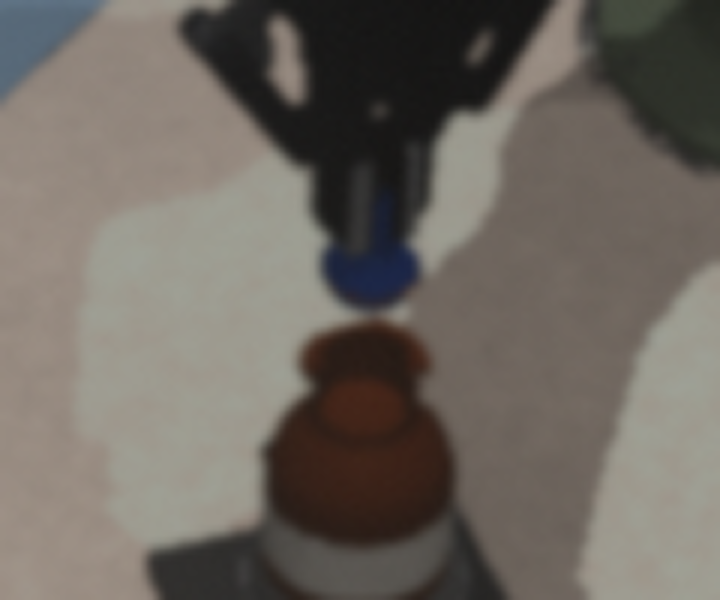

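The disk is held level and close to axial. I'll nudge it about 0.6 mm and descend to just above the rim.

carry_out:
  commands:
    - {"rot": [0, 0, 0], "linear": [-0.6, 0, -15], "jaw": -1}
    - {"rot": [0, 0, 0], "linear": [-0.6, 0, -25], "jaw": -1}
    - {"rot": [0, 0, 0], "linear": [-0.6, 0, -26], "jaw": -1}

```text
clock: 6.28
tool_pos: [0.4982, -0.02, 0.1742]
eef_rot: [[0.516, 0.857, -0.002], [0.857, -0.516, 0.0], [-0.001, -0.002, -1.0]]
wrist_force: [0.2, -0.3, -0.8]
finger_gap: 0.122
```

Run:
```python
from h import *
s=st();info,im=snap('wrist','w6');np.save('pics/w6.npy',im)
t=s['tool_pos'];zb=t[2]-.0225
G=(0,255,0);Y=(0,255,255);B=(255,0,0);R=(0,0,255)
overlay(info,im,[.499,-.02],[(.0185,.15,G),(.023,.147,B)],'w6o',zt=.148,tickr=.023,S=6,w=65,h=48,pt=[*t[:2],.16])
i2,m2=snap('scene','s6')
u=proj(i2,[.5,-.02,.17]);x,y=map(int,u);k=cv2.resize(m2[y-50:y+50,x-60:x+60],None,fx=6,fy=6,interpolation=cv2.INTER_CUBIC)
k=(255*(k/255.)**.6).astype(np.uint8)
cv2.imwrite('pics/s6c.png',k[:,:,::-1])
```

```text
t 6.28 tcp [ 0.4982 -0.02    0.1742] yaw 58.93 tilt [-0.0019  0.0002] F [ 0.24 -0.25 -0.78] M [-0.05  0.02  0.01] gap 0.122 q [ 0.23  0.42 -0.4   1.97  0.23  0.8  -0.84]
```

View pics/w6o.png

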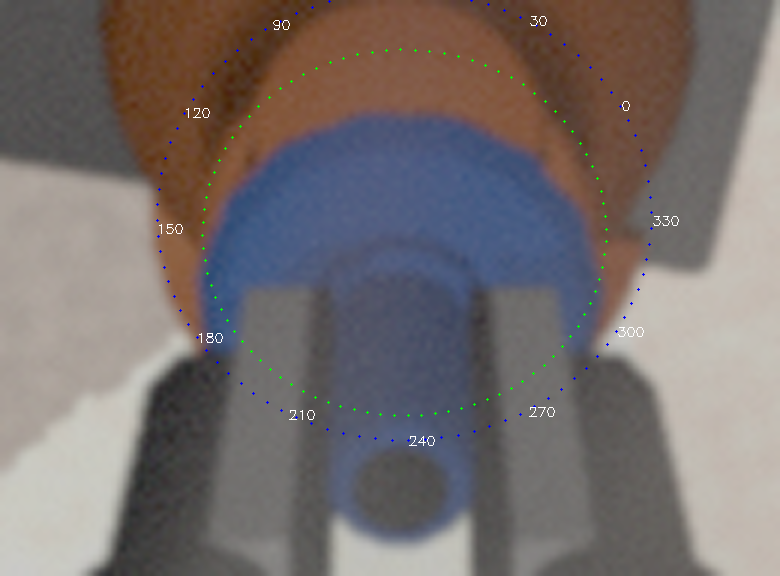

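View pics/s6c.png

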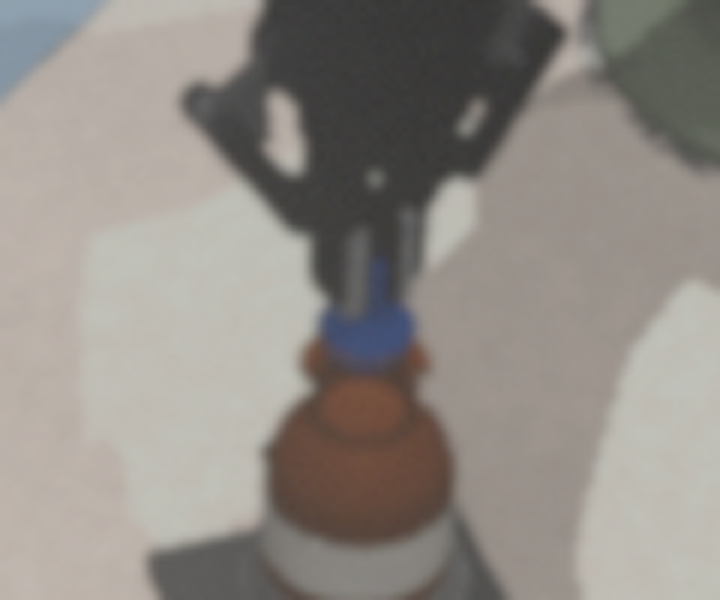

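Both views show the disk centred over the neck: scene disk column 367 against neck 366, wrist 399 against 402. Inserting gently.

carry_out:
  commands:
    - {"rot": [0, 0, 0], "linear": [0.4, 0, -2], "jaw": -1}
    - {"rot": [0, 0, 0], "linear": [0.4, 0, -4], "jaw": -1}
    - {"rot": [0, 0, 0], "linear": [0.4, 0, -6], "jaw": -1}
    - {"rot": [0, 0, 0], "linear": [0.4, 0, -8], "jaw": -1}

```text
clock: 6.88
tool_pos: [0.499, -0.0203, 0.1672]
eef_rot: [[0.517, 0.856, -0.0], [0.856, -0.517, -0.0], [-0.0, -0.0, -1.0]]
wrist_force: [-3.6, 0.4, 1.1]
finger_gap: 0.125
```

carry_out:
  commands:
    - {"rot": [0, 0, 0], "linear": [-0.5, 0, -1.5], "jaw": -1}
    - {"rot": [0, 0, 0], "linear": [-0.5, 0, -3], "jaw": -1}
    - {"rot": [0, 0, 0], "linear": [-0.5, 0, -4], "jaw": -1}
    - {"rot": [0, 0, 0], "linear": [-0.5, 0, -4], "jaw": -1}

```text
clock: 7.38
tool_pos: [0.4987, -0.0204, 0.1634]
eef_rot: [[0.517, 0.856, 0.0], [0.856, -0.517, -0.0], [-0.0, 0.0, -1.0]]
wrist_force: [-2.5, -0.1, 3.4]
finger_gap: 0.124
```

carry_out:
  commands:
    - {"rot": [0, 0, 0], "linear": [-0.3, 0, -0.8], "jaw": -1}
    - {"rot": [0, 0, 0], "linear": [-0.3, 0, -1.6], "jaw": -1}
    - {"rot": [0, 0, 0], "linear": [-0.3, 0, -1.6], "jaw": -1}

```text
clock: 7.75
tool_pos: [0.4989, -0.0204, 0.1626]
eef_rot: [[0.517, 0.856, 0.001], [0.856, -0.517, -0.0], [0.0, 0.001, -1.0]]
wrist_force: [-6.1, -0.8, 21.1]
finger_gap: 0.125
```

Seated: 21 N at the expected height (TCP 0.1626 against the predicted 0.1635). Relieving the load and letting go.

carry_out:
  commands:
    - {"rot": [0, 0, 0], "linear": [-0.3, 0, 1.2], "jaw": -1}
    - {"rot": [0, 0, 0], "linear": [-0.3, 0, 1.5], "jaw": -0.3}
    - {"rot": [0, 0, 0], "linear": [-0.3, 0, 1.5], "jaw": 0}
    - {"rot": [0, 0, 0], "linear": [-0.3, 0, 2], "jaw": 0.2}
    - {"rot": [0, 0, 0], "linear": [-0.3, 0, 2], "jaw": 0.2}
    - {"rot": [0, 0, 0], "linear": [-0.3, 0, 30], "jaw": 0.2}
    - {"rot": [0, 0, 0], "linear": [-0.3, 0, 50], "jaw": 0.2}
    - {"rot": [0, 0, 0], "linear": [-0.3, 0, 50], "jaw": 1}

```text
clock: 8.75
tool_pos: [0.4987, -0.0203, 0.2128]
eef_rot: [[0.517, 0.856, 0.002], [0.856, -0.517, -0.0], [0.001, 0.002, -1.0]]
wrist_force: [0.4, -0.2, -0.0]
finger_gap: 0.797
```

Run:
```python
from h import *
s=st();info,im=snap('wrist','w7');np.save('pics/w7.npy',im);np.save('pics/w7i.npy',info,allow_pickle=True)
G=(0,255,0);Y=(0,255,255);B=(255,0,0);R=(0,0,255)
c=[.4988,-.0203]
overlay(info,im,c,[(.0175,.1515,G),(.023,.147,B),(.006,.181,Y)],'w7o',zt=.148,tickr=.023,S=6,w=65,h=48,pt=[*c,.16])
i2,m2=snap('scene','s7')
u=proj(i2,[.5,-.02,.16]);x,y=map(int,u);k=cv2.resize(m2[y-40:y+40,x-50:x+50],None,fx=7,fy=7,interpolation=cv2.INTER_CUBIC)
k=(255*(k/255.)**.6).astype(np.uint8)
cv2.imwrite('pics/s7c.png',k[:,:,::-1])
```

```text
t 8.75 tcp [ 0.4987 -0.0203  0.2128] yaw 58.88 tilt [ 0.0022 -0.0001] F [ 0.37 -0.16 -0.02] M [-0.07 -0.03 -0.04] gap 0.797 q [ 0.25  0.37 -0.42  1.93  0.19  0.88 -0.81]
```

View pics/w7o.png

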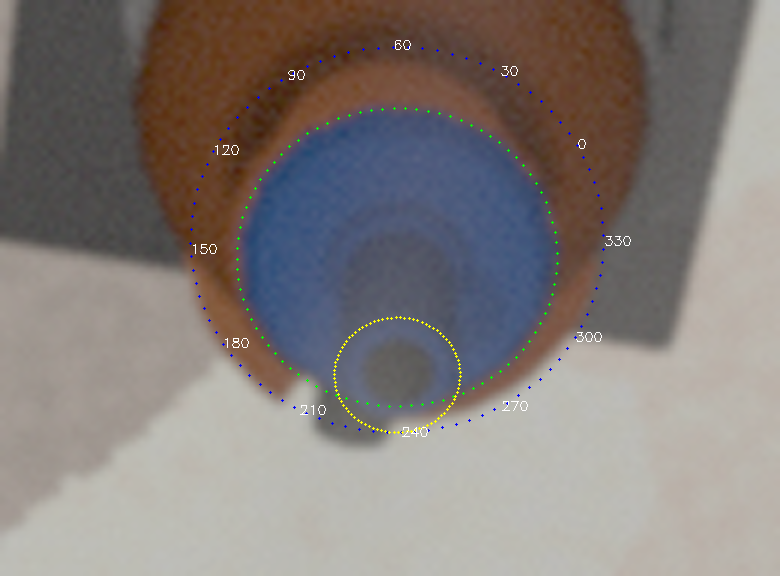

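View pics/s7c.png

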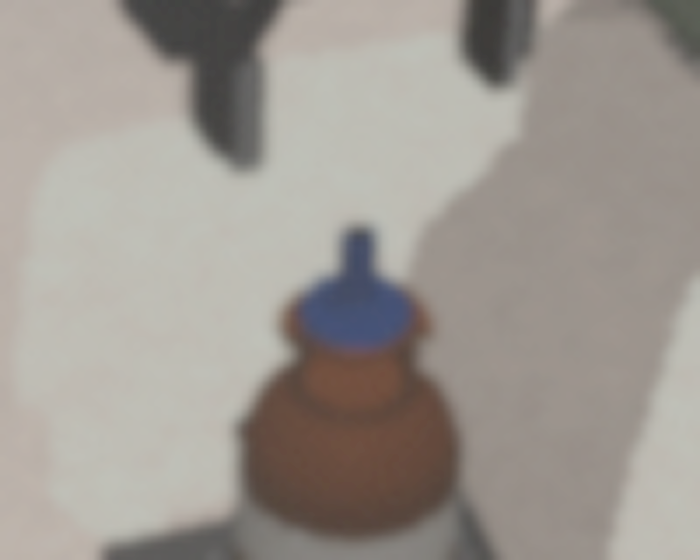

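The disk sits level and centred on the neck, centred at about (0.4988, -0.0203), and has been released. Next I'll view the ring obliquely between the open fingers. Looking through its 24 mm hole may show the lugs.

carry_out:
  commands:
    - {"rot": [0, 0, 5], "linear": [0, -20, 5], "jaw": 1}
    - {"rot": [0, 0, 15], "linear": [-4, -65, 5], "jaw": 1}
    - {"rot": [0, 0, 25], "linear": [-8, -115, 0], "jaw": 1}
    - {"rot": [0, 0, 35], "linear": [-12, -160, -30], "jaw": 1}
    - {"rot": [0, 0, 45], "linear": [-15, -181, -80], "jaw": 1}
    - {"rot": [0, 0, 55], "linear": [-15, -181, -130], "jaw": 1}
    - {"rot": [0, 0, 61], "linear": [-15, -181, -148], "jaw": 1}
    - {"rot": [0, 0, 61], "linear": [-15, -181, -148], "jaw": 1}

```text
clock: 9.85
tool_pos: [0.4819, -0.2007, 0.0618]
eef_rot: [[-0.498, 0.867, -0.003], [0.867, 0.498, 0.002], [0.003, -0.002, -1.0]]
wrist_force: [0.1, 0.2, 0.1]
finger_gap: 0.997
```

Run:
```python
from h import *
s=st();info,im=snap('wrist','w8');np.save('pics/w8.npy',im)
for r in spotter.masks_of('wrist','ring'):
    c=r['centre'];print(r['confidence'],np.round(c,1),r['region'].sum(),np.round(onz(info,c[1],c[0],.018),4))
```

```text
t 9.85 tcp [ 0.4819 -0.2007  0.0618] yaw 119.87 tilt [-0.0032  0.002 ] F [0.08 0.19 0.09] M [-0.04 -0.05 -0.02] gap 0.997 q [ 0.64  0.66 -0.49  1.97  0.51  0.64  0.34]
0.84 [371.5 180.6] 339 [ 0.4722 -0.3289  0.018 ]
0.69 [322.3 281.8] 5225 [ 0.5135 -0.2569  0.018 ]
```

View pics/w8.png

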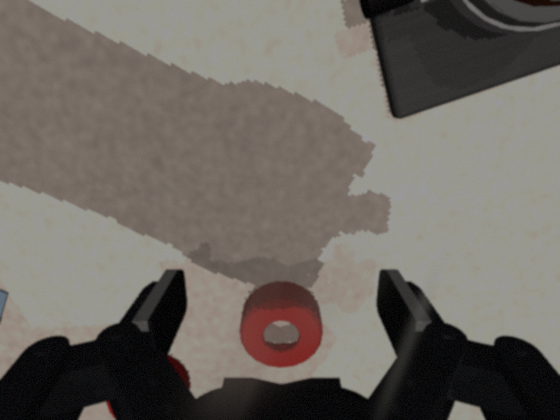

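Run:
```python
from h import *
im=np.load('pics/w8.npy');info=vision.camera_info('wrist')
Y=(0,255,255);G=(0,255,0)
c=[.5155,-.2590]
overlay(info,im,c,[(.012,.024,Y),(.0275,.0235,G)],'w8o',zt=0,tickr=.036,S=8,w=48,h=37,pt=[*c,.016],gamma=.5)
```

```text
(no output)
```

View pics/w8o.png

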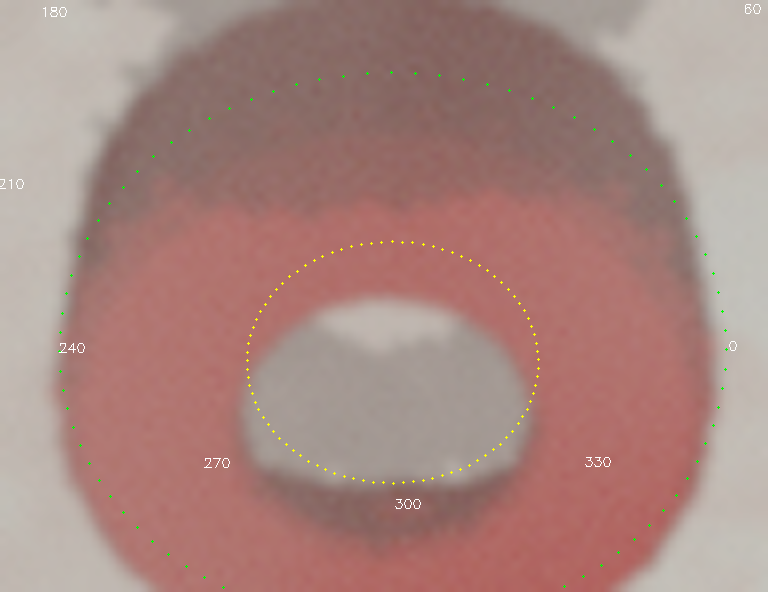

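Run:
```python
from h import *
im=np.load('pics/w8.npy');info=vision.camera_info('wrist')
Y=(0,255,255);G=(0,255,0)
c=[.5183,-.2652]
overlay(info,im,c,[(.012,.024,Y),(.0275,.0235,G),(.0275,0,(255,0,0))],'w8p',ticks=False,S=8,w=48,h=37,pt=[*c,.016],gamma=.5)
```

```text
(no output)
```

View pics/w8p.png

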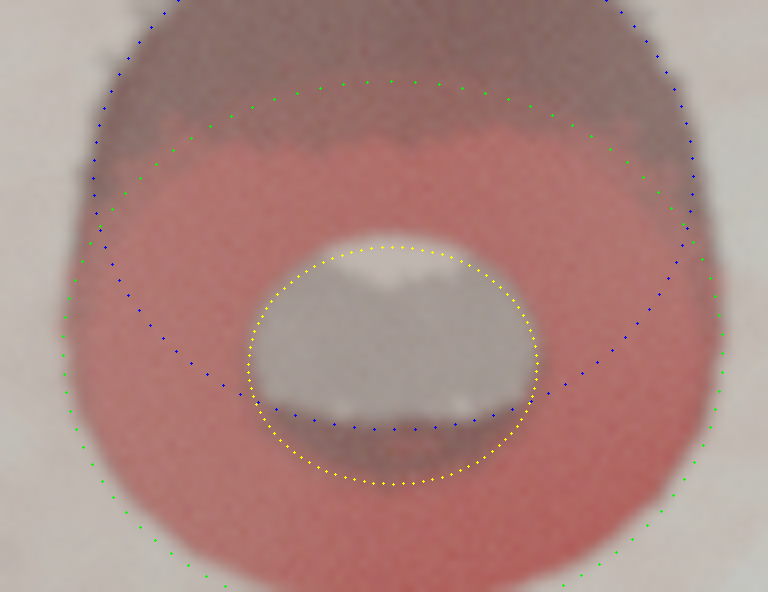

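Run:
```python
from h import *
im=np.load('pics/w8.npy');info=vision.camera_info('wrist')
c=np.array([.5178,-.2646])
u=proj(info,[*c,.016]);S=16;w,h=24,18;u=proj(info,[*(c+.012*np.array([np.cos(np.radians(300)),np.sin(np.radians(300))])),.02]);x0,y0=int(u[0])-w,int(u[1])-h-4
k=im[y0:y0+2*h,x0:x0+2*w].astype(float);print(k.min((0,1)),k.max((0,1)))
k=np.clip((k-20)/110,0,1)*255
k=cv2.resize(k.astype(np.uint8),None,fx=S,fy=S,interpolation=cv2.INTER_CUBIC)[:,:,::-1].copy()
cv2.imwrite('pics/w8q0.png',k)
f=lambda p:(int((p[0]-x0+.5)*S),int((p[1]-y0+.5)*S))
for a,col in [(270,(255,255,0)),(285,(0,255,0)),(300,(255,255,255)),(315,(0,255,255)),(330,(255,0,255))]:
    P=[]
    for da,r,z in [(-7,.0198,.0067),(7,.0198,.0067),(7,.0198,.0097),(-7,.0198,.0097)]:
        t=np.radians(a+da);P.append(f(proj(info,[c[0]+r*np.cos(t),c[1]+r*np.sin(t),z])))
    cv2.polylines(k,[np.array(P)],True,col,1)
for p in circ(info,c,.012,.021): cv2.circle(k,f(p),1,(0,0,255),-1)
for p in circ(info,c,.012,.024): cv2.circle(k,f(p),1,(0,200,255),-1)
cv2.imwrite('pics/w8q.png',k)
```

```text
[69. 35. 31.] [146. 131. 122.]
```

View pics/w8q.png

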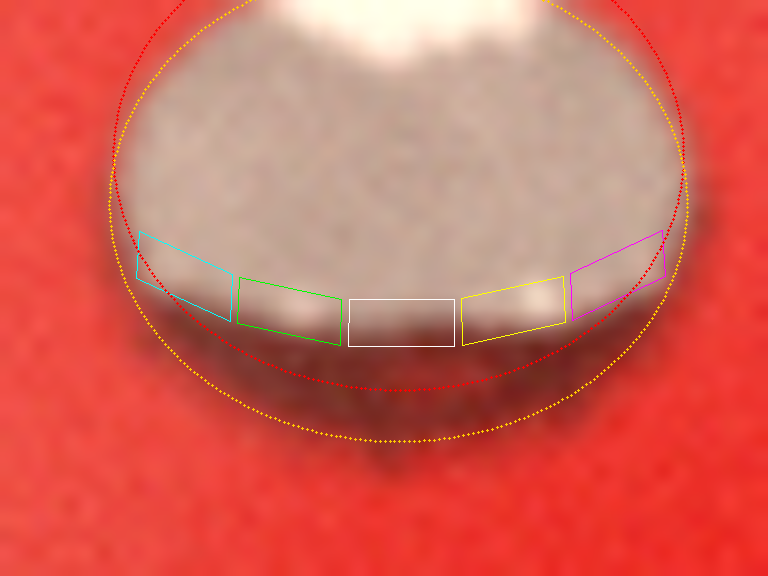

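There's a hint of a lug near 300° but it isn't conclusive, so I'll tilt 15° for a steeper look through the hole.

carry_out:
  commands:
    - {"rot": [-6, -3.5, 0], "linear": [0, 0, 2], "jaw": 1}
    - {"rot": [-13, -7.5, 0], "linear": [0, 0, 3], "jaw": 1}
    - {"rot": [-13, -7.5, 0], "linear": [0, 0, 3], "jaw": 1}

```text
clock: 10.32
tool_pos: [0.4837, -0.2001, 0.0681]
eef_rot: [[-0.481, 0.867, 0.133], [0.837, 0.499, -0.226], [-0.262, 0.003, -0.965]]
wrist_force: [0.3, 0.1, -0.6]
finger_gap: 0.998
```

```bash
cat > lug.py <<'E'
from h import *
import sys
name=sys.argv[1];c=np.array([.5178,-.2646])
s=st();info,im=snap('wrist',name);np.save(f'pics/{name}.npy',im)
d=np.array(info['position'])[:2]-c;az=np.degrees(np.arctan2(-d[1],-d[0]));print('far az',az%360)
S=12;w,h=32,24;u=proj(info,[*c,.015]);x0,y0=int(u[0])-w,int(u[1])-h
print(u)
k=im[y0:y0+2*h,x0:x0+2*w].astype(float)
k=np.clip((k-20)/110,0,1)*255
k=cv2.resize(k.astype(np.uint8),None,fx=S,fy=S,interpolation=cv2.INTER_CUBIC)[:,:,::-1].copy()
f=lambda p:(int((p[0]-x0+.5)*S),int((p[1]-y0+.5)*S))
for z in (.021,.024):
  for p in circ(info,c,.012,z)[::3]: cv2.circle(k,f(p),1,(0,200,255),-1)
for a in range(0,360,10):
    if np.cos(np.radians(a-az))<.3: continue
    t=np.radians(a);p=proj(info,[c[0]+.0245*np.cos(t),c[1]+.0245*np.sin(t),.0082]);cv2.putText(k,str(a),f(p),0,.4,(255,255,255),1)
cv2.imwrite(f'pics/{name}q.png',k)
E
python3 lug.py w9
```

```text
t 10.32 tcp [ 0.4837 -0.2001  0.0681] yaw 119.87 tilt [ 0.1328 -0.2261] F [ 0.28  0.12 -0.6 ] M [ 0.26  0.1  -0.02] gap 0.998 q [ 0.28  0.56 -0.17  2.15  0.87  0.39 -0.14]
far az 299.44886058560525
[278.63597733 289.25890681]
```

View pics/w9q.png

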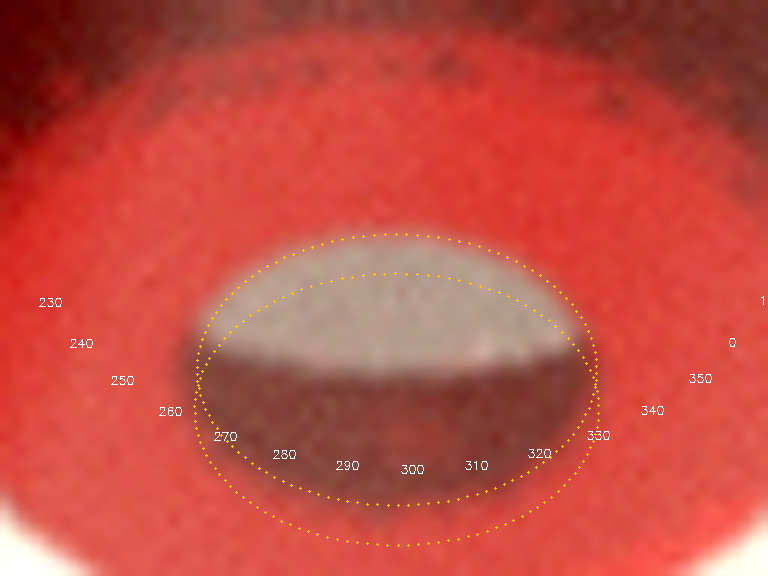

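Run:
```python
from h import *
im=np.load('pics/w9.npy').astype(float)
u=(278.6,289.3);x0,y0=int(u[0])-32,int(u[1])-24
k=im[y0+26:y0+44,x0+12:x0+52]
k=cv2.GaussianBlur(k,(0,0),.8)
print(np.round(k[8:14:2,:,0]).astype(int))
k=np.clip((k-[60,25,22])/[45,25,25],0,1)*255
k=cv2.resize(k.astype(np.uint8),None,fx=18,fy=18,interpolation=cv2.INTER_CUBIC)[:,:,::-1].copy()
for i in range(0,40,5): cv2.putText(k,str(x0+12+i),(i*18,15),0,.4,(255,255,255),1)
cv2.imwrite('pics/w9r.png',k)
info=vision.camera_info('wrist')
c=np.array([.5178,-.2646])
for a in range(270,341,5):
    t=np.radians(a);print(a,np.round(proj(info,[c[0]+.0198*np.cos(t),c[1]+.0198*np.sin(t),.0082]),1),np.round(proj(info,[c[0]+.0245*np.cos(t),c[1]+.0245*np.sin(t),.0082]),1))
```

```text
[[116 114 109 100  91  83  78  77  77  78  77  77  77  77  77  78  78  78
   78  79  80  81  80  79  79  77  75  75  74  74  74  75  74  74  77  83
   93 103 110 113]
 [116 115 113 109 102  94  85  80  78  77  78  78  78  78  78  78  79  79
   80  81  84  86  86  85  83  81  78  76  75  75  76  76  77  80  87  95
  104 110 114 116]
 [116 116 115 114 110 103  98  94  90  85  81  79  78  79  78  78  78  79
   78  79  82  83  83  82  81  81  79  77  76  77  80  84  90  96 101 106
  111 114 116 116]]
270 [265.7 298. ] [262.9 301.5]
275 [267.7 298.7] [265.3 302.3]
280 [269.7 299.2] [267.8 303. ]
285 [271.9 299.7] [270.4 303.5]
290 [274. 300.] [273.1 303.9]
295 [276.2 300.2] [275.7 304.1]
300 [278.4 300.2] [278.4 304.2]
305 [280.6 300.1] [281.1 304.1]
310 [282.8 299.9] [283.8 303.9]
315 [284.9 299.6] [286.4 303.5]
320 [287.  299.2] [289.  302.9]
325 [289.1 298.6] [291.5 302.2]
330 [291.  297.9] [293.9 301.4]
335 [292.9 297.1] [296.3 300.4]
340 [294.7 296.2] [298.5 299.3]
```

View pics/w9r.png

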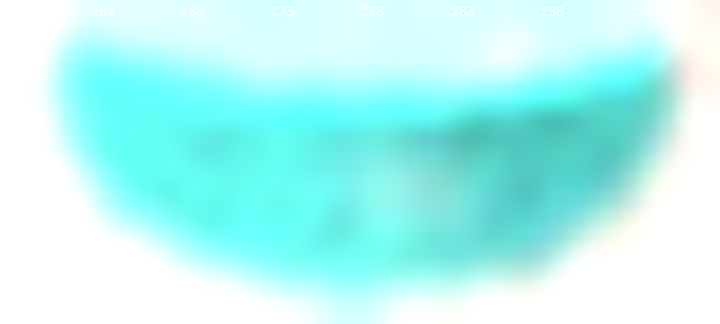

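There is a lug-sized brighter patch at pixel (279.5,301), about 12° wide, at the expected lug height. That puts a lug at about 303°, or 63° mod 120. The thread gaps are at about 102° mod 120, so the ring needs about +39° before lowering. Moving over the ring now.

carry_out:
  commands:
    - {"rot": [6.5, 3.7, 0], "linear": [10, -20, 0], "jaw": 1}
    - {"rot": [13, 7.5, 0], "linear": [25, -45, -3], "jaw": 1}
    - {"rot": [13, 7.5, 0], "linear": [34, -64, -8], "jaw": 1}
    - {"rot": [13, 7.5, 0], "linear": [34, -64, -8], "jaw": 1}

```text
clock: 10.88
tool_pos: [0.5174, -0.2691, 0.0591]
eef_rot: [[-0.492, 0.871, 0.001], [0.871, 0.492, 0.001], [0.0, 0.002, -1.0]]
wrist_force: [-0.6, -0.4, -1.0]
finger_gap: 0.999
```

Run:
```python
from h import *
s=st();info,im=snap('wrist','w10');np.save('pics/w10.npy',im)
Y=(0,255,255);G=(0,255,0);c=[.5178,-.2646]
overlay(info,im,c,[(.012,.024,Y),(.0275,.0235,G),(.0275,0.001,(255,0,0))],'w10o',ticks=False,S=6,w=62,h=48,pt=[*c,.016],gamma=.6)
```

```text
t 10.88 tcp [ 0.5174 -0.2691  0.0591] yaw 119.47 tilt [0.0015 0.0014] F [-0.61 -0.45 -1.03] M [-0.04  0.02  0.03] gap 0.999 q [ 0.71  0.73 -0.48  1.82  0.48  0.71  0.48]
```

View pics/w10o.png

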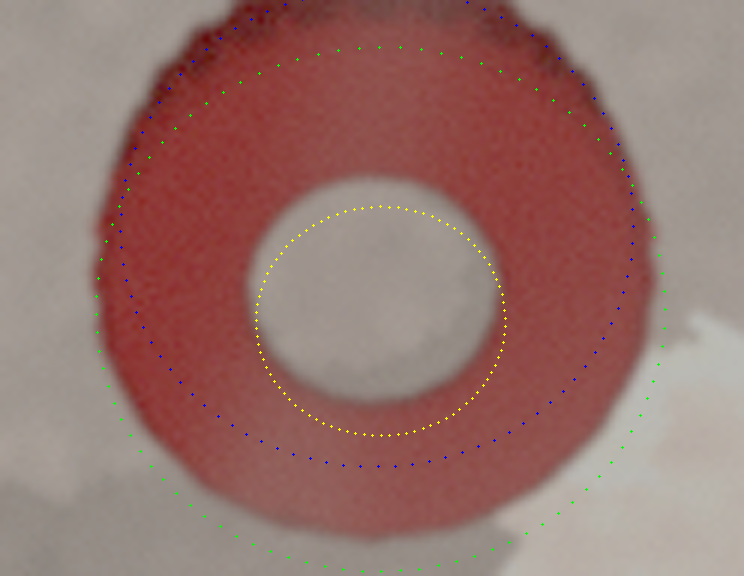

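carry_out:
  commands:
    - {"rot": [0, 0, 0], "linear": [-2, 3, 0], "jaw": 1}
    - {"rot": [0, 0, 0], "linear": [-2, 3, 0], "jaw": 1}
    - {"rot": [0, 0, 0], "linear": [-2, 3, 0], "jaw": 1}

```text
clock: 11.3
tool_pos: [0.5153, -0.2617, 0.0591]
eef_rot: [[-0.499, 0.866, 0.0], [0.866, 0.499, -0.0], [-0.0, 0.0, -1.0]]
wrist_force: [-0.4, -0.7, -1.3]
finger_gap: 1.001
```

Run:
```python
from h import *
s=st();info,im=snap('wrist','w11');np.save('pics/w11.npy',im)
Y=(0,255,255);G=(0,255,0);c=[.5156,-.2624]
overlay(info,im,c,[(.012,.024,Y),(.0275,.0235,G),(.0275,0.001,(255,0,0))],'w11o',ticks=False,S=6,w=62,h=48,pt=[*c,.016],gamma=.6)
```

```text
t 11.3 tcp [ 0.5153 -0.2617  0.0591] yaw 119.96 tilt [ 0.0002 -0.0004] F [-0.37 -0.68 -1.29] M [0.05 0.04 0.01] gap 1.001 q [ 0.7   0.72 -0.48  1.83  0.49  0.71  0.47]
```

View pics/w11o.png

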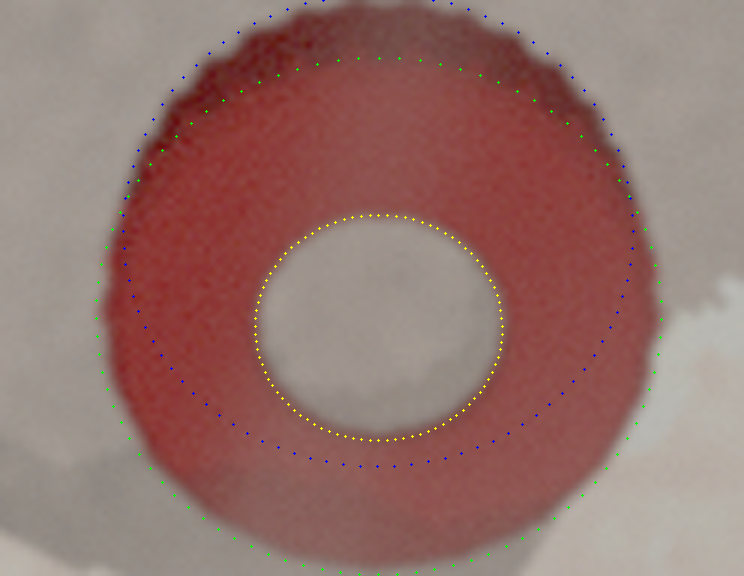

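The settled overlay fits the ring at (0.5156, -0.2624). Descending and gripping it.

carry_out:
  commands:
    - {"rot": [0, 0, 0], "linear": [0.3, -0.7, -25], "jaw": 1}
    - {"rot": [0, 0, 0], "linear": [0.3, -0.7, -50], "jaw": 0.8}
    - {"rot": [0, 0, 0], "linear": [0.3, -0.7, -57], "jaw": 0.6}
    - {"rot": [0, 0, 0], "linear": [0.3, -0.7, -57], "jaw": 0.5}
    - {"rot": [0, 0, 0], "linear": [0.3, -0.7, -57], "jaw": 0}
    - {"rot": [0, 0, 0], "linear": [0.3, -0.7, -57], "jaw": 0}
  grip_force: 45

```text
clock: 12.1
tool_pos: [0.5159, -0.2632, 0.0026]
eef_rot: [[-0.498, 0.867, 0.001], [0.867, 0.498, -0.001], [-0.001, 0.001, -1.0]]
wrist_force: [-1.2, 1.1, 7.3]
finger_gap: 0.629
```

Run:
```python
from h import *
s=st();info,im=snap('wrist','w12')
```

```text
t 12.1 tcp [ 0.5159 -0.2632  0.0026] yaw 119.89 tilt [ 0.0012 -0.0005] F [-1.22  1.06  7.29] M [ 0.28  0.2  -0.1 ] gap 0.629 q [ 0.66  0.81 -0.42  1.84  0.55  0.61  0.42]
```

View pics/w12.png

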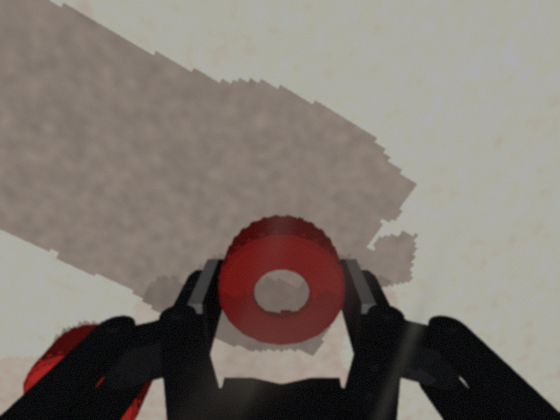

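The ring is gripped: opening 0.629, about 53.5 mm. Lifting it over the port and turning +42° on the way. That aims slightly counterclockwise, so any search turns clockwise.

carry_out:
  commands:
    - {"rot": [0, 0, 0], "linear": [0, 0, 30], "jaw": 0}
    - {"rot": [0, 0, 0], "linear": [0, 0, 85], "jaw": 0}
    - {"rot": [0, 0, 6], "linear": [-1, 15, 140], "jaw": 0}
    - {"rot": [0, 0, 13], "linear": [-4, 55, 185], "jaw": 0}
    - {"rot": [0, 0, 20], "linear": [-7, 100, 205], "jaw": 0}
    - {"rot": [0, 0, 27], "linear": [-10, 150, 205], "jaw": 0}
    - {"rot": [0, 0, 35], "linear": [-13, 200, 205], "jaw": 0}
    - {"rot": [0, 0, 42], "linear": [-16, 242, 205], "jaw": 0}

```text
clock: 13.15
tool_pos: [0.4991, -0.0193, 0.2073]
eef_rot: [[-0.952, 0.306, 0.001], [0.306, 0.952, -0.0], [-0.001, -0.0, -1.0]]
wrist_force: [0.5, -1.1, -1.2]
finger_gap: 0.629
```

carry_out:
  commands:
    - {"rot": [0, 0, 0], "linear": [0, 0, 0], "jaw": 0}
    - {"rot": [0, 0, 0], "linear": [0, 0, 0], "jaw": 0}
    - {"rot": [0, 0, 0], "linear": [0, 0, 0], "jaw": 0}

```text
clock: 13.52
tool_pos: [0.4994, -0.0221, 0.2067]
eef_rot: [[-0.95, 0.313, 0.0], [0.313, 0.95, -0.0], [-0.0, -0.0, -1.0]]
wrist_force: [0.0, -0.1, -0.5]
finger_gap: 0.626
```

Run:
```python
from h import *
s=st();info,im=snap('wrist','w13');np.save('pics/w13.npy',im)
t=s['tool_pos'];zb=t[2]-.0026;R=s['eef_rot']
Y=(0,255,255);G=(0,255,0)
c=np.array(t[:2])+.00085*np.array(R)[:2,0];print(c)
overlay(info,im,c,[(.012,zb+.024,Y),(.0275,zb+.0235,G)],'w13o',ticks=False,S=6,w=62,h=48,pt=[*c,zb+.016],gamma=.6)
i2,m2=snap('scene','s13')
u=proj(i2,[.5,-.02,.19]);x,y=map(int,u);k=cv2.resize(m2[y-40:y+40,x-50:x+50],None,fx=7,fy=7,interpolation=cv2.INTER_CUBIC)
k=(255*(k/255.)**.6).astype(np.uint8)
cv2.imwrite('pics/s13c.png',k[:,:,::-1])
```

```text
t 13.53 tcp [ 0.4994 -0.0221  0.2067] yaw 161.77 tilt [ 0.     -0.0004] F [ 0.02 -0.09 -0.5 ] M [ 0.    0.03 -0.04] gap 0.626 q [ 0.56  0.46 -0.83  1.92  0.42  0.94  0.78]
[ 0.4986366  -0.02184425]
```

View pics/w13o.png

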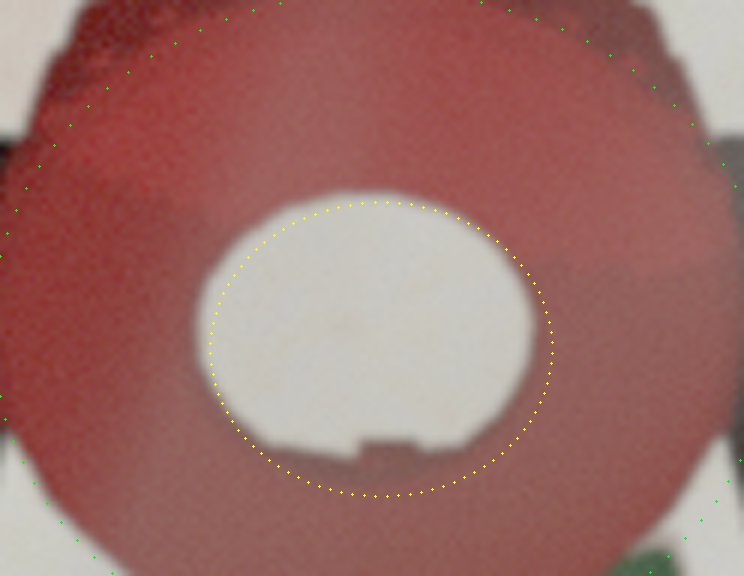

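View pics/s13c.png

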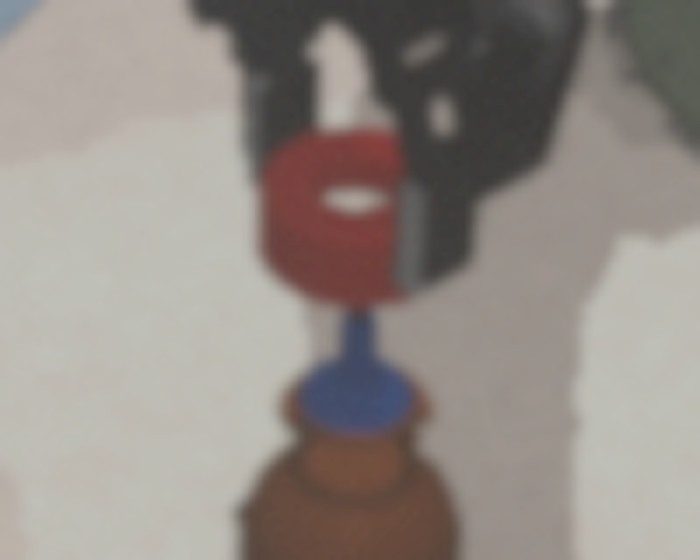

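The hole now shows a lug clearly, as the block at (387,450) in the crop. I'll fit the ring centre and the lug angle from this view.

```bash
cat > lugfit.py <<'E'
from h import *
im=np.load('pics/w13.npy');info=vision.camera_info('wrist')
s=telemetry.state();t=s['tool_pos'];R=np.array(s['eef_rot']);zb=t[2]-.0026
c=np.array([.4986366,-.02184425])
u0=proj(info,[*c,zb+.016]);x0,y0=int(u0[0])-62,int(u0[1])-48
# hole mask: bright low-saturation pixels near
sub=im[y0:y0+96,x0:x0+124].astype(int)
m=((sub[:,:,0]-sub[:,:,1])<25)&(sub[:,:,1]>80)
n,l,st_,ce=cv2.connectedComponentsWithStats(m.astype(np.uint8));i=l[54,60];
ys,xs=np.nonzero(l==i);print('hole bbox',xs.min()+x0,xs.max()+x0,ys.min()+y0,ys.max()+y0,len(xs))
np.save('pics/hm.npy',np.stack([xs+x0,ys+y0]))
up=[];
for x in range(xs.min(),xs.max()+1):
    up.append((x+x0,ys[xs==x].min()+y0-.5))
up=np.array(up)
# fit c using the upper edge = hole rim (top far edge z 24 vs bottom 21: whichever inner)
from scipy.optimize import least_squares
def res(p):
    # boundary upper = the lower (max row) of the two circles' upper arcs
    o=[]
    A=circ(info,p,.012,zb+.024);B=circ(info,p,.012,zb+.021)
    A=A[A[:,1]<A[:,1].mean()];B=B[B[:,1]<B[:,1].mean()]
    for x,y in up:
        ya=np.interp(x,*A[np.argsort(A[:,0])].T);yb=np.interp(x,*B[np.argsort(B[:,0])].T);o.append(max(ya,yb)-y)
    return np.array(o)
r=least_squares(res,c,loss='soft_l1',diff_step=1e-4,x_scale=.001);print('ring c',r.x,np.abs(r.fun).mean(), 'rel tool', R[:2,:2].T@(r.x-t[:2]))
c=r.x
k=(255*(im[y0:y0+96,x0:x0+124]/255.)**.6).astype(np.uint8);S=6
k=cv2.resize(k,None,fx=S,fy=S,interpolation=cv2.INTER_CUBIC)[:,:,::-1].copy()
f=lambda p:(int((p[0]-x0+.5)*S),int((p[1]-y0+.5)*S))
for z,rr in ((.021,.012),(.024,.012),(0.0,.0265),(.0235,.0275)):
  for p in circ(info,c,rr,zb+z)[::2]: cv2.circle(k,f(p),1,(0,255,255),-1)
for a,col in [(337,(0,255,0)),(347,(255,255,255)),(357,(255,0,0))]:
    P=[]
    t0=np.radians(a);rd=np.array([np.cos(t0),np.sin(t0)]);tg=np.array([-rd[1],rd[0]])
    for w,z in [(-.0025,.0067),(.0025,.0067),(.0025,.0097),(-.0025,.0097)]:
        P.append(f(proj(info,[*(c+rd*.0198+tg*w),zb+z])))
    cv2.polylines(k,[np.array(P)],True,col,1)
cv2.imwrite('pics/w13p.png',k)
E
python3 lugfit.py
```

```text
hole bbox 254 309 269 313 1965
ring c [ 0.49759834 -0.02245088] 0.2758013643039488 rel tool [ 0.00153212 -0.00112016]
```

View pics/w13p.png

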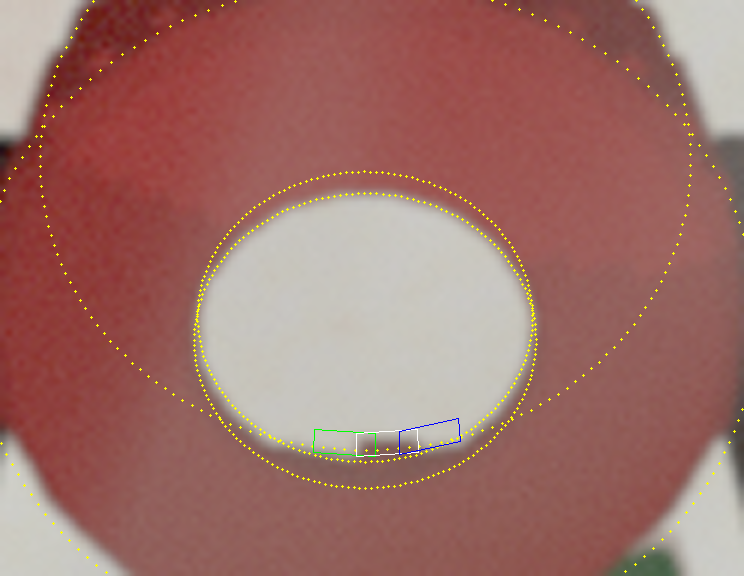

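The lug fits exactly at 347°, giving 107°/227°/347° against gap centres of about 102.5°/222.5°/342.5°, so it needs −4.5°. The ring centre needs about (+1.2, +2.1) mm. I'll lower it until the port enters the hole, then check the centring directly.

carry_out:
  commands:
    - {"rot": [0, 0, -2], "linear": [1.2, 2.1, -5], "jaw": 0}
    - {"rot": [0, 0, -4.5], "linear": [1.2, 2.1, -20], "jaw": 0}
    - {"rot": [0, 0, -4.5], "linear": [1.2, 2.1, -35], "jaw": 0}
    - {"rot": [0, 0, -4.5], "linear": [1.2, 2.1, -46], "jaw": 0}
    - {"rot": [0, 0, -4.5], "linear": [1.2, 2.1, -51], "jaw": 0}
    - {"rot": [0, 0, -4.5], "linear": [1.2, 2.1, -51], "jaw": 0}
    - {"rot": [0, 0, -4.5], "linear": [1.2, 2.1, -51], "jaw": 0}

```text
clock: 14.5
tool_pos: [0.5008, -0.0189, 0.156]
eef_rot: [[-0.923, 0.384, 0.0], [0.384, 0.923, -0.0], [-0.0, 0.0, -1.0]]
wrist_force: [-0.7, 0.6, 0.1]
finger_gap: 0.633
```

```bash
cat > chk.py <<'E'
from h import *
import sys
name=sys.argv[1];m=np.array([.4988,-.0203])
s=st();info,im=snap('wrist',name);np.save(f'pics/{name}.npy',im)
t=s['tool_pos'];R=np.array(s['eef_rot']);zb=t[2]-.0026
c=np.array(t[:2])+R[:2,:2]@np.array([.0015,-.0011]);print('ring est',c,'zb',zb)
S=6;u0=proj(info,[*c,zb+.02]);x0,y0=int(u0[0])-62,int(u0[1])-48
k=(255*(im[y0:y0+96,x0:x0+124]/255.)**.6).astype(np.uint8)
k=cv2.resize(k,None,fx=S,fy=S,interpolation=cv2.INTER_CUBIC)[:,:,::-1].copy()
f=lambda p:(int((p[0]-x0+.5)*S),int((p[1]-y0+.5)*S))
for z in (.021,.024):
  for p in circ(info,c,.012,zb+z)[::2]: cv2.circle(k,f(p),1,(0,255,255),-1)
for p in circ(info,m,.006,.181)[::4]: cv2.circle(k,f(p),1,(0,255,0),-1)
for p in circ(info,m,.0175,.1515)[::4]: cv2.circle(k,f(p),1,(255,0,255),-1)
cv2.imwrite(f'pics/{name}o.png',k)
i2,m2=snap('scene','s'+name)
u=proj(i2,[.5,-.02,.17]);x,y=map(int,u);k=cv2.resize(m2[y-40:y+40,x-50:x+50],None,fx=7,fy=7,interpolation=cv2.INTER_CUBIC)
cv2.imwrite(f'pics/s{name}c.png',(255*(k/255.)**.6).astype(np.uint8)[:,:,::-1])
E
python3 chk.py w14
```

```text
t 14.5 tcp [ 0.5008 -0.0189  0.156 ] yaw 157.4 tilt [ 0.0004 -0.    ] F [-0.7   0.63  0.06] M [-0.01  0.06  0.02] gap 0.633 q [ 0.49  0.53 -0.76  1.97  0.49  0.84  0.64]
ring est [ 0.49897169 -0.01932445] zb 0.15342278121493833
```

View pics/w14o.png

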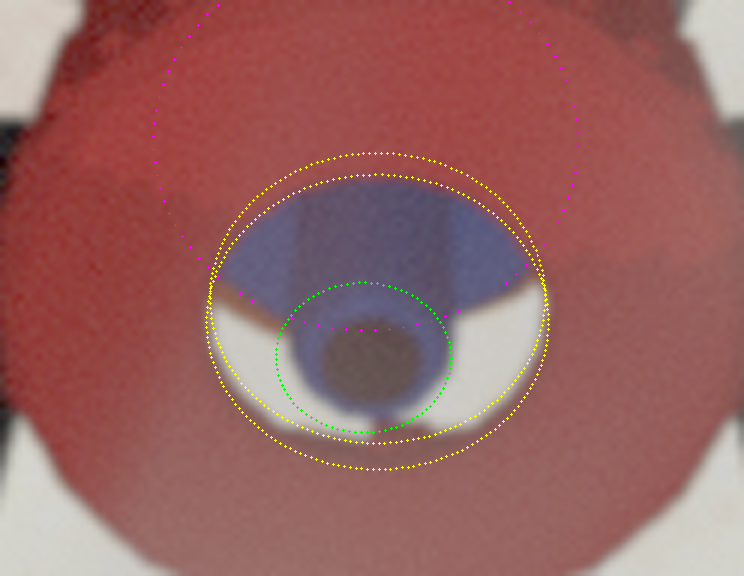

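View pics/sw14c.png

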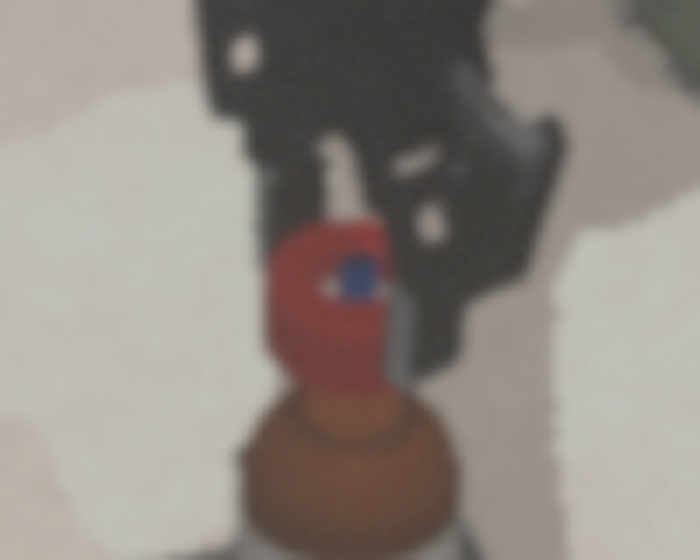

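The port sits within about 0.35 mm of the hole centre, and a lug is visible at (395,425). Small correction, then lower past the rim.

carry_out:
  commands:
    - {"rot": [0, 0, 0], "linear": [0.1, -0.3, -3], "jaw": 0}
    - {"rot": [0, 0, 0], "linear": [0.1, -0.3, -6], "jaw": 0}
    - {"rot": [0, 0, 0], "linear": [0.1, -0.3, -9], "jaw": 0}
    - {"rot": [0, 0, 0], "linear": [0.1, -0.3, -10], "jaw": 0}

```text
clock: 15.1
tool_pos: [0.5006, -0.0192, 0.1454]
eef_rot: [[-0.923, 0.384, -0.0], [0.384, 0.923, 0.0], [0.0, -0.0, -1.0]]
wrist_force: [-0.7, 0.3, 0.4]
finger_gap: 0.628
```

Free so far (ring bottom about 142.8 mm, no force). Continuing down through the gaps in small steps.

carry_out:
  commands:
    - {"rot": [0, 0, 0], "linear": [0, 0, -1.5], "jaw": 0}
    - {"rot": [0, 0, 0], "linear": [0, 0, -3], "jaw": 0}
    - {"rot": [0, 0, 0], "linear": [0, 0, -4.5], "jaw": 0}
    - {"rot": [0, 0, 0], "linear": [0, 0, -5], "jaw": 0}

```text
clock: 15.6
tool_pos: [0.5007, -0.0192, 0.1406]
eef_rot: [[-0.923, 0.384, -0.0], [0.384, 0.923, -0.0], [0.0, -0.0, -1.0]]
wrist_force: [0.3, 0.2, 0.1]
finger_gap: 0.629
```

carry_out:
  commands:
    - {"rot": [0, 0, 0], "linear": [0, 0, -1.5], "jaw": 0}
    - {"rot": [0, 0, 0], "linear": [0, 0, -3], "jaw": 0}
    - {"rot": [0, 0, 0], "linear": [0, 0, -3.5], "jaw": 0}
    - {"rot": [0, 0, 0], "linear": [0, 0, -3.5], "jaw": 0}

```text
clock: 16.1
tool_pos: [0.5007, -0.0192, 0.1372]
eef_rot: [[-0.923, 0.384, -0.0], [0.384, 0.923, -0.0], [0.0, -0.0, -1.0]]
wrist_force: [0.4, 0.4, -0.6]
finger_gap: 0.627
```

carry_out:
  commands:
    - {"rot": [0, 0, 0], "linear": [0, 0, -0.5], "jaw": 0}
    - {"rot": [0, 0, 0], "linear": [0, 0, -1], "jaw": 0}
    - {"rot": [0, 0, 0], "linear": [0, 0, -1], "jaw": 0}

```text
clock: 16.48
tool_pos: [0.5008, -0.0192, 0.1366]
eef_rot: [[-0.923, 0.384, 0.0], [0.384, 0.923, -0.0], [-0.0, -0.0, -1.0]]
wrist_force: [-3.7, -0.2, 9.1]
finger_gap: 0.633
```

Contact is at the predicted height (TCP 0.1366, ring underside 16 mm below the rim) with 9 N, so the lugs are through the gaps. Next I'll turn clockwise with slight relief, moving the TCP to compensate for the ring's offset in the grip.

carry_out:
  commands:
    - {"rot": [0, 0, 0], "linear": [0, 0, 0.4], "jaw": 0}
    - {"rot": [0, 0, -5], "linear": [0.1, -0.2, 0.4], "jaw": 0}
    - {"rot": [0, 0, -10], "linear": [0.15, -0.4, 0.4], "jaw": 0}
    - {"rot": [0, 0, -15], "linear": [0.2, -0.55, 0.4], "jaw": 0}
    - {"rot": [0, 0, -20], "linear": [0.25, -0.75, 0.4], "jaw": 0}

```text
clock: 17.1
tool_pos: [0.5006, -0.0199, 0.1367]
eef_rot: [[-0.734, 0.679, -0.0], [0.679, 0.734, -0.0], [0.0, -0.001, -1.0]]
wrist_force: [-5.2, -0.3, 6.4]
finger_gap: 0.633
```

```bash
python3 chk.py w15
```

```text
t 17.1 tcp [ 0.5006 -0.0199  0.1367] yaw 137.24 tilt [-0.0005 -0.0002] F [-5.21 -0.27  6.44] M [0.11 0.93 0.06] gap 0.633 q [ 0.41  0.53 -0.65  1.98  0.46  0.78  0.32]
ring est [ 0.49879413 -0.01972711] zb 0.13411656902000163
```

View pics/w15o.png

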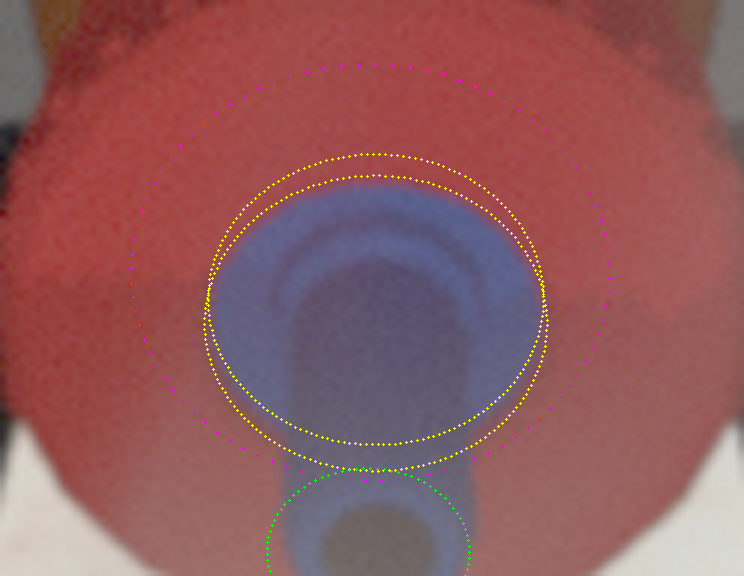

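carry_out:
  commands:
    - {"rot": [0, 0, -5], "linear": [-0.4, -0.2, 0.2], "jaw": 0}
    - {"rot": [0, 0, -10], "linear": [-0.5, -0.4, 0.2], "jaw": 0}
    - {"rot": [0, 0, -15], "linear": [-0.5, -0.6, 0.2], "jaw": 0}
    - {"rot": [0, 0, -20], "linear": [-0.5, -0.8, 0.2], "jaw": 0}

```text
clock: 17.7
tool_pos: [0.5, -0.0206, 0.1368]
eef_rot: [[-0.458, 0.889, -0.001], [0.889, 0.458, 0.0], [0.0, -0.001, -1.0]]
wrist_force: [-4.2, 1.8, 4.0]
finger_gap: 0.635
```

```bash
python3 -c "
from h import *
st()"
```

```text
t 17.7 tcp [ 0.5    -0.0206  0.1368] yaw 117.25 tilt [-0.0007  0.    ] F [-4.19  1.8   4.02] M [0.32 0.94 0.03] gap 0.635 q [ 0.35  0.51 -0.57  1.99  0.4   0.75  0.03]
```

carry_out:
  commands:
    - {"rot": [0, 0, -2.5], "linear": [-0.4, 0, 0.1], "jaw": 0}
    - {"rot": [0, 0, -5], "linear": [-0.5, -0.05, 0.1], "jaw": 0}
    - {"rot": [0, 0, -5], "linear": [-0.5, -0.05, 0.1], "jaw": 0}

```text
clock: 18.08
tool_pos: [0.4998, -0.0207, 0.1369]
eef_rot: [[-0.381, 0.925, -0.0], [0.925, 0.381, 0.0], [0.0, -0.0, -1.0]]
wrist_force: [-3.5, 2.7, 1.7]
finger_gap: 0.631
```

```bash
python3 -c "
from h import *
st()"
```

```text
t 18.07 tcp [ 0.4998 -0.0207  0.1369] yaw 112.4 tilt [-0.0002  0.    ] F [-3.47  2.7   1.73] M [ 0.39  0.64 -0.05] gap 0.631 q [ 0.34  0.51 -0.55  1.99  0.38  0.75 -0.05]
```

carry_out:
  commands:
    - {"rot": [0, 0, -2.5], "linear": [-0.1, -0.1, 0.1], "jaw": 0}
    - {"rot": [0, 0, -5], "linear": [-0.2, -0.15, 0.1], "jaw": 0}
    - {"rot": [0, 0, -5], "linear": [-0.2, -0.15, 0.1], "jaw": 0}

```text
clock: 18.45
tool_pos: [0.4996, -0.0209, 0.1369]
eef_rot: [[-0.298, 0.955, -0.0], [0.955, 0.298, 0.0], [0.0, -0.0, -1.0]]
wrist_force: [-3.7, 3.3, -1.3]
finger_gap: 0.628
```

```bash
python3 -c "
from h import *
st()"
```

```text
t 18.45 tcp [ 0.4996 -0.0209  0.1369] yaw 107.34 tilt [-0.0003  0.    ] F [-3.75  3.28 -1.3 ] M [0.56 0.77 0.01] gap 0.628 q [ 0.32  0.5  -0.52  1.99  0.36  0.74 -0.12]
```

carry_out:
  commands:
    - {"rot": [0, 0, -2.5], "linear": [-0.1, 0, 0], "jaw": 0}
    - {"rot": [0, 0, -5], "linear": [-0.2, 0, 0], "jaw": 0}
    - {"rot": [0, 0, -5], "linear": [-0.2, 0, 0], "jaw": 0}

```text
clock: 18.82
tool_pos: [0.4994, -0.0209, 0.1368]
eef_rot: [[-0.215, 0.977, -0.0], [0.977, 0.215, -0.0], [0.0, -0.0, -1.0]]
wrist_force: [-4.5, 3.7, -4.0]
finger_gap: 0.632
```

```bash
python3 -c "
from h import *
st()"
```

```text
t 18.82 tcp [ 0.4994 -0.0209  0.1368] yaw 102.39 tilt [-0.0004 -0.    ] F [-4.48  3.72 -3.98] M [ 0.64  0.84 -0.04] gap 0.632 q [ 0.3   0.5  -0.5   1.99  0.35  0.74 -0.19]
```

carry_out:
  commands:
    - {"rot": [0, 0, 0], "linear": [-0.2, 0.2, -0.25], "jaw": 0}
    - {"rot": [0, 0, -2.5], "linear": [-0.3, 0.2, -0.35], "jaw": 0}
    - {"rot": [0, 0, -5], "linear": [-0.3, 0.2, -0.45], "jaw": 0}
    - {"rot": [0, 0, -5], "linear": [-0.3, 0.2, -0.45], "jaw": 0}

```text
clock: 19.32
tool_pos: [0.4993, -0.0208, 0.1366]
eef_rot: [[-0.128, 0.992, 0.0], [0.992, 0.128, -0.0], [-0.0, 0.0, -1.0]]
wrist_force: [-3.1, 3.5, 1.1]
finger_gap: 0.631
```

```bash
python3 -c "
from h import *
st()"
```

```text
t 19.32 tcp [ 0.4993 -0.0208  0.1366] yaw 97.33 tilt [ 0.0002 -0.0002] F [-3.1   3.49  1.13] M [ 0.45  0.81 -0.07] gap 0.631 q [ 0.29  0.49 -0.48  1.99  0.33  0.73 -0.27]
```

carry_out:
  commands:
    - {"rot": [0, 0, -2.5], "linear": [-0.1, 0.1, -0.1], "jaw": 0}
    - {"rot": [0, 0, -5], "linear": [-0.2, 0.1, -0.15], "jaw": 0}
    - {"rot": [0, 0, -5], "linear": [-0.2, 0.1, -0.15], "jaw": 0}

```text
clock: 19.7
tool_pos: [0.4992, -0.0206, 0.1365]
eef_rot: [[-0.041, 0.999, 0.0], [0.999, 0.041, -0.0], [-0.0, 0.0, -1.0]]
wrist_force: [-2.4, 2.0, 3.5]
finger_gap: 0.627
```

```bash
python3 -c "
from h import *
st()"
```

```text
t 19.7 tcp [ 0.4992 -0.0206  0.1365] yaw 92.34 tilt [ 0.0003 -0.0001] F [-2.4   2.    3.46] M [ 0.5   0.69 -0.03] gap 0.627 q [ 0.27  0.49 -0.46  2.    0.32  0.72 -0.34]
```

carry_out:
  commands:
    - {"rot": [0, 0, -2.5], "linear": [-0.1, 0.1, -0.1], "jaw": 0}
    - {"rot": [0, 0, -5], "linear": [-0.2, 0.1, -0.15], "jaw": 0}
    - {"rot": [0, 0, -5], "linear": [-0.2, 0.1, -0.15], "jaw": 0}

```text
clock: 20.08
tool_pos: [0.499, -0.0205, 0.1363]
eef_rot: [[0.047, 0.999, 0.0], [0.999, -0.047, -0.0], [-0.0, 0.0, -1.0]]
wrist_force: [-1.0, 2.1, 4.1]
finger_gap: 0.631
```

```bash
python3 -c "
from h import *
st()"
```

```text
t 20.07 tcp [ 0.499  -0.0205  0.1363] yaw 87.33 tilt [ 0.0004 -0.0001] F [-0.97  2.08  4.07] M [0.48 0.42 0.  ] gap 0.631 q [ 0.25  0.49 -0.43  2.    0.3   0.72 -0.41]
```

Turned 70° so far. The tool has sunk about 0.6 mm since the bite at about 51°, so I estimate a clamp of about 17–20 N. I'll add 3°, then unload and release.

carry_out:
  commands:
    - {"rot": [0, 0, -1.5], "linear": [-0.05, 0.1, 0], "jaw": 0}
    - {"rot": [0, 0, -3], "linear": [-0.1, 0.1, 0], "jaw": 0}
    - {"rot": [0, 0, -3], "linear": [-0.1, 0.1, 0], "jaw": 0}

```text
clock: 20.45
tool_pos: [0.4989, -0.0205, 0.1363]
eef_rot: [[0.098, 0.995, 0.0], [0.995, -0.098, -0.0], [0.0, 0.0, -1.0]]
wrist_force: [-0.3, 1.9, 2.0]
finger_gap: 0.627
```

```bash
python3 chk.py w16
```

```text
t 20.45 tcp [ 0.4989 -0.0205  0.1363] yaw 84.36 tilt [ 0.0003 -0.    ] F [-0.3   1.92  1.99] M [ 0.43 -0.02  0.16] gap 0.627 q [ 0.24  0.49 -0.42  2.    0.29  0.72 -0.46]
ring est [ 0.49793759 -0.01885875] zb 0.1336710846068002
```

View pics/w16.png

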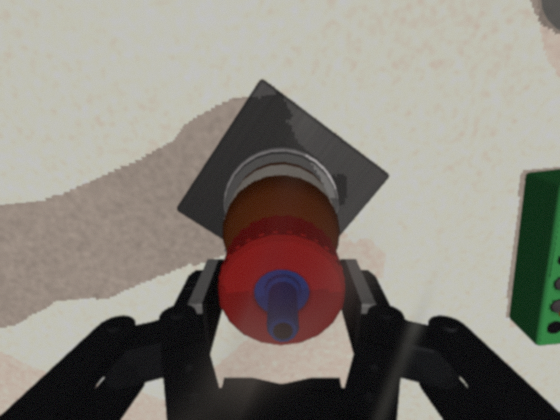

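The torque on the tool is now +0.16 N m against the turn, and the tool sank 0.7 mm from first contact, which is about 24 N by the seal's stiffness. That is mid-range, so I'm stopping and releasing.

carry_out:
  commands:
    - {"rot": [0, 0, 0], "linear": [0, -0.1, 0.1], "jaw": 0}
    - {"rot": [0, 0, 0], "linear": [0, -0.1, 0.1], "jaw": 0.4}
    - {"rot": [0, 0, 0], "linear": [0, 0, 0.1], "jaw": 0.7}
    - {"rot": [0, 0, 0], "linear": [0, 0, 0.1], "jaw": 0.8}
    - {"rot": [0, 0, 0], "linear": [0, 0, 5], "jaw": 0.8}

```text
clock: 21.18
tool_pos: [0.4985, -0.0205, 0.1412]
eef_rot: [[0.098, 0.995, -0.001], [0.995, -0.098, -0.0], [-0.0, -0.001, -1.0]]
wrist_force: [-0.1, -0.0, 0.4]
finger_gap: 0.898
```

carry_out:
  commands:
    - {"rot": [0, 0, 0], "linear": [0, 0, 20], "jaw": 0.8}
    - {"rot": [0, 0, 0], "linear": [0, 0, 60], "jaw": 0.8}
    - {"rot": [0, 0, 0], "linear": [0, 0, 80], "jaw": 0.8}
    - {"rot": [0, 0, 0], "linear": [0, 0, 80], "jaw": 0.8}
    - {"rot": [0, 0, 0], "linear": [0, 0, 80], "jaw": 0.8}

```text
clock: 21.8
tool_pos: [0.4985, -0.0206, 0.2208]
eef_rot: [[0.098, 0.995, -0.001], [0.995, -0.098, -0.0], [-0.0, -0.001, -1.0]]
wrist_force: [0.3, 0.5, -0.5]
finger_gap: 0.896
```

Run:
```python
from h import *
s=st();info,im=snap('wrist','w17');np.save('pics/w17.npy',im)
Y=(0,255,255);G=(0,255,0);c=[.4988,-.0203];zb=.1334
overlay(info,im,c,[(.012,zb+.024,Y),(.0275,zb+.0235,G),(.0275,zb+.001,(255,0,0)),(.006,.1805,G)],'w17o',ticks=False,S=6,w=62,h=48,pt=[*c,zb+.016],gamma=.6)
i2,m2=snap('scene','s17')
u=proj(i2,[.5,-.02,.15]);x,y=map(int,u);k=cv2.resize(m2[y-40:y+40,x-50:x+50],None,fx=7,fy=7,interpolation=cv2.INTER_CUBIC)
cv2.imwrite('pics/s17c.png',(255*(k/255.)**.6).astype(np.uint8)[:,:,::-1])
```

```text
t 21.8 tcp [ 0.4985 -0.0206  0.2208] yaw 84.39 tilt [-0.0006 -0.0001] F [ 0.31  0.51 -0.54] M [-0.   -0.03  0.02] gap 0.896 q [ 0.29  0.37 -0.47  1.92  0.21  0.9  -0.38]
```

View pics/w17o.png

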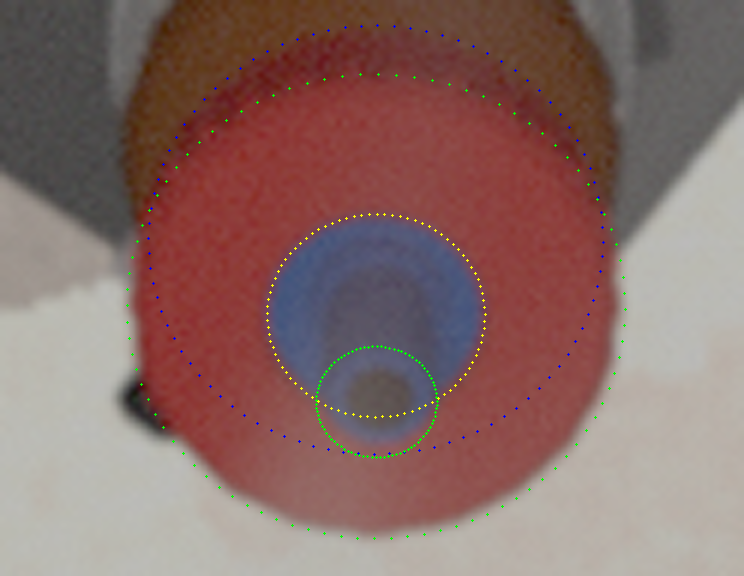

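View pics/s17c.png

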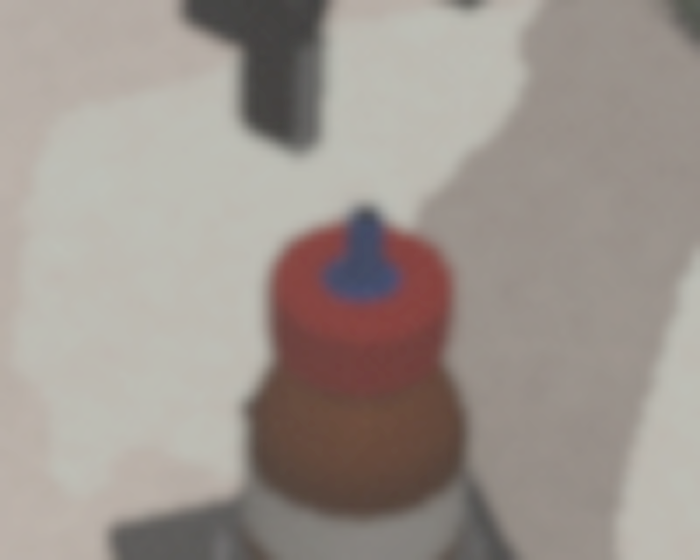

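The ring is level and concentric, the disk is captured under it and the gripper is clear. Handing in.

Run:
```python
from h import *
i,m=snap('top','t18')
for t,z in [('reagent',.13),('tube_rack',.05),('beaker',.085)]:
    for r in spotter.masks_of('top',t)[:1]:
        ys,xs=np.nonzero(r['region']);(cx,cy),rad=cv2.minEnclosingCircle(np.stack([xs,ys],1).astype(np.float32));print(t,np.round(onz(i,cx,cy,z),3))
print(ticket.finish_job());st()
```

```text
reagent [0.72  0.106 0.13 ]
tube_rack [ 0.739 -0.097  0.05 ]
beaker [0.719 0.253 0.085]
the job is handed in; nothing more can be done
None
the job is handed in; nothing more can be done
```

The bottle is capped and the job was handed in at about 22 s of the 72 s allowed. No verdict is reported, so I can't confirm that it passed.

- **Disk:** I pressed it home in the mouth, reaching 21 N at the expected height, and let go. Afterwards it looked level and centred on the neck.
- **Ring:** I took the ring farthest to the robot's left. Wrist views through its hole gave the lug angle, and the lugs dropped straight through the thread gaps to 16 mm below the rim. I then turned it about 73° clockwise. It bit at about 50°, and the tool sank about 0.7 mm in all.
- **Last checks:** The ring is level and concentric over the disk, and the gripper is clear. The reagent bottle, tube rack and beaker read within about 4 mm of their first positions, which is within the accuracy of the measurement.
- **Clamp force:** I did not measure this directly. The sinking suggests about 24 N, and the angle past the bite suggests roughly 13–34 N; the allowed range is 8–40 N.
- **Disagreements:** The turning torque stayed near zero until the last 3°, where it rose to about 0.16 N m. It therefore supports the clamp estimate only weakly. The ring's position from the tilted view was about 3 mm off, so I used the settled view instead.

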